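Pack wooden combs in a box with a tapered dovetail lid

TASK

Pack this order of combs: slide the lid out of the box towards its wide end and lay it flat on the counter, then lay every comb flat in the box, one to a pocket, all with their teeth towards the wide end. Then set the lid back in its tapered dovetail ways and push it towards the narrow end until it wedges tight, its ends level with the ends of the box. Do not disturb the ring stand or the bin of bangles.

Things in the scene. Friction and masses are not known exactly. Their poses are not given: they have to be found in the camera images.
- box: open wooden box, fixed to the counter by white cleats (12 mm high, outside it); origin at the centre of its underside, +x to its narrow end, z up. 230 mm long, wedge-shaped in plan: inside half width 90 mm at the wide end, 70 mm at the narrow end (each side 5 degrees). Side walls 11 mm thick, 40 mm high. A flat blue insert in it has four comb pockets in a row
- wide_end (a point): middle of the box's wide end (box x = -115 mm), on its end wall, 30 mm above the counter. Both end walls (13 mm thick) and battens 9 mm wide along the inside of the side walls (8 mm high, top at 30 mm) carry the lid. Axes as the box
- narrow_end (a point): middle of the box's narrow end (box x = +115 mm), 30 mm up. From 30 to 40 mm up the side walls are dovetail ways: the face leans inwards, its foot 5 mm farther out than its lip, which is in line with the inner wall. No end stop: only the taper stops the lid
- lid: pale wooden lid, 0.17 to 0.34 kg, 230 long, 10 mm thick, dovetailed and tapered like the ways (150 to 190 mm wide); origin at the centre of its underside, +x to its narrow end. Home: origin over the box's, 30 mm up. Starts in the ways, loose, 12 to 45 mm short of home (towards box -x). Waxed: slides with about 1 N; pushed with 10 to 25 N it wedges within 2 mm of home
- lid_grip (a point): middle of the dark grip bar on the lid, 21 mm above the lid's underside: 16 mm thick (lid x), 70 mm long (lid y), 22 mm high (10 to 32 mm above the underside). Axes as the lid. Drawn back over 57 mm the lid lifts straight out or drops in; 105 mm back it has 4 mm to spare each side. Held stiffly off centre it binds early; pushed on the back of the bar it centres itself
- bay1 (a point): middle of the floor of pocket 1 (at box x = -72 mm), 8 mm above the counter; axes as the box. The pocket is 44 mm (x) by 64 mm (y) and 4 mm deep; the blue insert around it, 12 mm above the counter, runs to the walls of the box, so that a comb stands 5 mm proud of it
- bay2 (a point): middle of the floor of pocket 2 (at box x = -24 mm), 8 mm above the counter; axes as the box. The pocket is 44 mm (x) by 64 mm (y) and 4 mm deep; the blue insert around it, 12 mm above the counter, runs to the walls of the box, so that a comb stands 5 mm proud of it
- bay3 (a point): middle of the floor of pocket 3 (at box x = 24 mm), 8 mm above the counter; axes as the box. The pocket is 44 mm (x) by 64 mm (y) and 4 mm deep; the blue insert around it, 12 mm above the counter, runs to the walls of the box, so that a comb stands 5 mm proud of it
- bay4 (a point): middle of the floor of pocket 4 (at box x = 72 mm), 8 mm above the counter; axes as the box. The pocket is 44 mm (x) by 64 mm (y) and 4 mm deep; the blue insert around it, 12 mm above the counter, runs to the walls of the box, so that a comb stands 5 mm proud of it
- combA: wooden comb lying flat, 38 (x) x 56 (y) x 9 (z) mm, 20 g; origin at the centre of its underside. Pale teeth point to its own -x; the dark back with three brass pins and cut corners is at +x. Its two end faces (y = +-28 mm) are straight from the tooth tips to 9 mm past the middle. Starts on the counter at any yaw; absent in some orders
- combB: wooden comb lying flat, 38 (x) x 56 (y) x 9 (z) mm, 20 g; origin at the centre of its underside. Pale teeth point to its own -x; the dark back with three brass pins and cut corners is at +x. Its two end faces (y = +-28 mm) are straight from the tooth tips to 9 mm past the middle. Starts on the counter at any yaw; absent in some orders
- combC: wooden comb lying flat, 38 (x) x 56 (y) x 9 (z) mm, 20 g; origin at the centre of its underside. Pale teeth point to its own -x; the dark back with three brass pins and cut corners is at +x. Its two end faces (y = +-28 mm) are straight from the tooth tips to 9 mm past the middle. Starts on the counter at any yaw; absent in some orders
- combD: wooden comb lying flat, 38 (x) x 56 (y) x 9 (z) mm, 20 g; origin at the centre of its underside. Pale teeth point to its own -x; the dark back with three brass pins and cut corners is at +x. Its two end faces (y = +-28 mm) are straight from the tooth tips to 9 mm past the middle. Starts on the counter at any yaw; absent in some orders
- ring_stand: white plate 110 x 90 x 10 mm with a white post to 200 mm height, steel bangles stacked on it to 80 mm; leave alone. Origin at the centre of its underside
- bangle_bin: clear plastic bin 110 x 150 x 70 mm with bangles in it; leave alone. The counter between it and the robot, to the right (-y) of the box, is clear. Origin at the centre of its underside
Mind the look-alikes: they are no part of the job. Leave any green or purple look-alike of the combA alone.

How it is judged:
On the way, in this order (a step that is already met when the one before it is completed fails the run):
1. the lid lies flat on the counter, out of the box (height (world z) of lid below 0.012 m and angle between lid's own z axis and vertical below 0.08 rad and linear speed of lid below 0.03 m/s and horizontal distance between lid and box above 0.12 m), for 0.2 s.
2. every comb lies flat in a pocket with its teeth towards the wide end (angle between each of combA, combB, combC, combD's own z axis and vertical below 0.12 rad and angle between the x axis of each of combA, combB, combC, combD and the x axis of box, either way round below 0.2 rad and x of wide_end in the frame of combA below -0.02 m and z of combA in the frame of box between 0.004 and 0.0115 m and linear speed of each of combA, combB, combC, combD below 0.02 m/s and y of combA in the frame of box between -0.007 and 0.007 m and (x of combA in the frame of bay1 between -0.006 and 0.006 m or x of combA in the frame of bay2 between -0.006 and 0.006 m or x of combA in the frame of bay3 between -0.006 and 0.006 m or x of combA in the frame of bay4 between -0.006 and 0.006 m) and x of wide_end in the frame of combB below -0.02 m and z of combB in the frame of box between 0.004 and 0.0115 m and y of combB in the frame of box between -0.007 and 0.007 m and (x of combB in the frame of bay1 between -0.006 and 0.006 m or x of combB in the frame of bay2 between -0.006 and 0.006 m or x of combB in the frame of bay3 between -0.006 and 0.006 m or x of combB in the frame of bay4 between -0.006 and 0.006 m) and x of wide_end in the frame of combC below -0.02 m and z of combC in the frame of box between 0.004 and 0.0115 m and y of combC in the frame of box between -0.007 and 0.007 m and (x of combC in the frame of bay1 between -0.006 and 0.006 m or x of combC in the frame of bay2 between -0.006 and 0.006 m or x of combC in the frame of bay3 between -0.006 and 0.006 m or x of combC in the frame of bay4 between -0.006 and 0.006 m) and x of wide_end in the frame of combD below -0.02 m and z of combD in the frame of box between 0.004 and 0.0115 m and y of combD in the frame of box between -0.007 and 0.007 m and (x of combD in the frame of bay1 between -0.006 and 0.006 m or x of combD in the frame of bay2 between -0.006 and 0.006 m or x of combD in the frame of bay3 between -0.006 and 0.006 m or x of combD in the frame of bay4 between -0.006 and 0.006 m)), for 0.2 s.
At the end, for the whole second after the job is handed in: Every comb lies flat in a pocket (within 6 mm along the box, 7 mm across it, 0.2 rad), teeth towards the wide end; the lid is down in its ways, within 4 mm short of home to 5 mm past it, straight within 0.03 rad, at rest (all of step 2 and x of lid in the frame of box between -0.004 and 0.005 m and y of lid in the frame of box between -0.004 and 0.004 m and z of lid in the frame of box between 0.027 and 0.032 m and angle between the x axis of lid and the x axis of box, either way round below 0.03 rad and angle between lid's own z axis and vertical below 0.03 rad and linear speed of lid below 0.01 m/s); the robot touches nothing.
It fails at once if the ring stand is disturbed (distance of ring_stand from where it was at the start of the episode above 0.03 m).
It fails at once if the bin of bangles is disturbed (distance of bangle_bin from where it was at the start of the episode above 0.03 m).
Of combA, combB, combC, combD only 3 to 4 are there at a start; the rules pass over those that are not, and their reading is None.
At some moment in a run one of combA, combB, combC, combD may be knocked a few centimetres aside while the robot is not near it.
Once in a run the grip may slacken for a moment while it holds something.
It also fails if it takes over 208 s, if anything falls off the work surface, if the arm or the gripper's body presses on something with over 40 N, if the wrist force passes 120 N, or if a joint passes its speed limit or range.

ROBOT

A 7-joint arm with a two-finger parallel gripper is mounted at the origin on the work surface. World frame = base frame: x ahead of the robot, y to its left, z up, the work surface at z = 0. Lengths are in m, angles in rad, forces in N, time in s.
With the tool pointing down it reaches from about 0.4 to 0.925 m from the base axis. Payload 5.6 kg.
Tool frame: the origin (TCP) lies between the finger pads; the fingertips stand nose_length ahead of it and the grasp point (between the pads) lies 2 mm behind it (nose_length is the distance from the TCP to the fingertips, in m); z points along the fingers, y is the line along which they close (so a half turn about z gives the same grasp; the last joint's range is limited). The gripper opens to 85 mm and grips with 20 to 120 N. Pads are 22 mm wide; open, the fingers measure 114 mm over their backs; the gripper's body (76 mm by 85 mm) begins 54 mm behind the grasp point. The pads swing forward as they close: fully open they stand 13 mm farther back than shut.
Start: joints at [-1.204, 0.468, -0.012, 1.603, 0.006, 1.071, -0.056], TCP at [0.259, 0.596, 0.248] pointing down, gripper open.
Joint ranges: [-2.53, 2.53], [-0.31, 2.02], [-1.57, 1.55], [0.28, 2.44], [-1.29, 4.43], [0.15, 1.84], [-2.92, 2.92]. Speed limits (rad/s): [2.57, 2.57, 3.14, 3.14, 3.14, 3.14, 3.14].

INTERFACE

Orientations are given as a unit quaternion [w, x, y, z].
In Python, from bench import * gives the robot as it stands.
- The arm moves only by the tool step_arm, never from a script. Its argument "motion" is text: rows parted by semicolons, each of 7 numbers parted by spaces: the shift along the tool's x, y, z in mm, then the turn, a rotation vector about the tool's x, y, z in degrees, then the closure, from 0 (fully open) to 1 (shut). A call has 1 to 12 rows; each row shifts and turns the commanded pose from where the row before left it, along the tool's axes as they then stand; what a row does not reach is not made up. A row lasts 1/12 s, in which the tool goes at most 41.7 mm and 7.16 degrees, less where a joint would pass 70% of its speed; a pose out of reach is approached as far as the arm can. A call with a gripper value outside its range is refused whole. The fingers move at their own pace and stop on an object; "force" is the grip in N (left out, the last holds). Time passes only in rows, so rows that do not move let the fingers close. It gives the time, the measured TCP pose, the force, the opening and the grip force at its end, in the units of the state.
- sense(): the state, without advancing time (a new reading comes with each control period).
- grab_frame(name): name is "scene" or "top"; returns the picture (384x512x3 uint8, blue, green, red); there is no depth.
- camera_params(name): a dict with "vfov" (degrees; the focal length in pixels is half the picture's height over the tangent of half this angle, whatever the lens; pixels are square), "cx", "cy" (the principal point, pixels), "extrinsics" (4x4, takes a point from camera to world coordinates). Camera axes: x right, y down, z forward; pixel columns grow to the right and rows downward; lengths in m; the calibration is good to about 2 mm. A picture is of the moment at which its call begins. camera_params takes no time and is no camera call.
- finish_job(): hands the job in; it is judged then, once.
Trained networks look in the newest picture that a camera, given by its name, has taken for a name from the list of things; names that differ only in an ending like _2 or _b are one class to them, and where a whole thing is asked for, a point or a joint stands for the part that bears it (a point fixed in the world has none). Each returns a list of dicts, best first, with "score" (0 to 1); they miss things now and then, are a little off and sometimes report something else, mostly with a low value. They report only what shows in the picture. A call takes as long as a camera call. They do not tell look-alikes from the thing itself.
- spot_in(camera, label): "point" ([x, y, z] in m, in world coordinates, good to about 4 mm: the middle of the surface that is visible of it).
- tip_of(camera, label): "point" ([x, y, z] in m, in world coordinates, good to about 4 mm: a listed point, or the origin of a listed thing).
The state is a dict: "clock": time; "joint_positions": joint angles; "joint_vel": joint speeds; "joint_torque": joint torques, N m; "eef_pos": TCP position; "tool_rot": TCP orientation; "wrist_force": force on the tool from outside, world axes, zero at the start; "ft_torque": the same for the moment, N m; "opening": opening from 0.0 (shut) to 1.0 (fully open); "grasp_force": force on a finger pad.
Only numpy, scipy, OpenCV 4.12 (cv2) and the standard library are available. Lean on these libraries where they do the work, as an engineer would, in place of code of your own. Each camera call takes 0.05 s, during which the arm holds its last target. There are 200 camera calls.

## Working session

There is one attempt and no reset: what is moved stays moved. The work goes in short steps, Python scripts to look and compute and a tool call to move; the robot and the scene stay as the last step left them, time stands still between calls to the robot, and variables do not carry over. Pictures are saved under pics/ and viewed, at most 14 in all, crops included, and the job is handed in when it is done.

Besides the shell and the picture viewer there is one more tool, called after "Emit:" as a command line: name --argument value ..., lists and objects as JSON in quotes. step_arm: Moves the arm, as the interface text tells. Its arguments: {"type":"object","properties":{"motion":{"type":"string"},"force":{"type":"number"}},"required":["motion"]}

```bash
mkdir -p pics; ls
python3 - <<'E'
from bench import *
import cv2
for n in("top","scene"):
    cv2.imwrite(f"pics/{n}0.png",grab_frame(n)); p=camera_params(n); print(n,p)
    for l in ["box","lid","lid_grip","wide_end","narrow_end","combA","ring_stand","bangle_bin"]:
        try: print(l,[(round(d["score"],2),[round(float(v),3) for v in d["point"]]) for d in tip_of(n,l)])
        except Exception as e: print(l,e)
s=sense(); print(s)
E
```

```text
pics
top {'vfov': 46.42145342341689, 'cx': 247.1407271110463, 'cy': 185.58364111357054, 'extrinsics': array([[-0.00812122, -0.99925742,  0.037665  ,  0.46483596],
       [-0.99988743,  0.00859003,  0.01230168,  0.04882613],
       [-0.01261609, -0.03756086, -0.9992147 ,  1.27273339],
       [ 0.        ,  0.        ,  0.        ,  1.        ]])}
box []
lid [(0.65, [0.589, 0.015, 0.034])]
lid_grip [(0.64, [0.591, 0.015, 0.057])]
wide_end []
narrow_end [(0.74, [0.721, -0.018, 0.031])]
combA [(0.79, [0.402, 0.252, 0.001]), (0.66, [0.32, 0.178, -0.003]), (0.54, [0.307, 0.286, 0.001])]
ring_stand [(0.85, [0.7, 0.253, 0.001])]
bangle_bin [(0.77, [0.745, -0.288, -0.001]), (0.29, [0.525, 0.399, 0.0])]
scene {'vfov': 47.37951710685509, 'cx': 260.2171927114822, 'cy': 190.21763495681168, 'extrinsics': array([[-0.48619105,  0.72335169, -0.49028623,  1.03586981],
       [ 0.87381837,  0.39747868, -0.28009311,  0.35049906],
       [-0.0077275 , -0.56459988, -0.82532858,  0.9218227 ],
       [ 0.        ,  0.        ,  0.        ,  1.        ]])}
box [(0.25, [0.68, -0.01, 0.007])]
lid [(0.71, [0.58
[... 392 characters left out ...]
ions': array([-1.20398469,  0.46747952, -0.01160278,  1.60268959,  0.00599619,
        1.0713785 , -0.05632579]), 'joint_vel': array([ 0.00068348,  0.00110361, -0.00113115, -0.00083781, -0.00198141,
        0.00058353, -0.00176547]), 'joint_torque': array([-3.06054881e-04, -5.32206810e+01,  2.12836429e-02, -2.51641953e+01,
        1.14502141e-02,  9.49416535e-04,  8.51560827e-06]), 'eef_pos': array([0.25902691, 0.59617905, 0.24830798]), 'tool_rot': array([2.34403178e-05, 2.03522211e-01, 9.79070328e-01, 3.67213351e-05]), 'wrist_force': array([ 0.86221447,  0.34766451, -0.02817908]), 'ft_torque': array([-0.02986833, -0.0173526 , -0.00940139]), 'grasp_force': 0.0, 'opening': 1.0001925981082227}
```

View pics/top0.png

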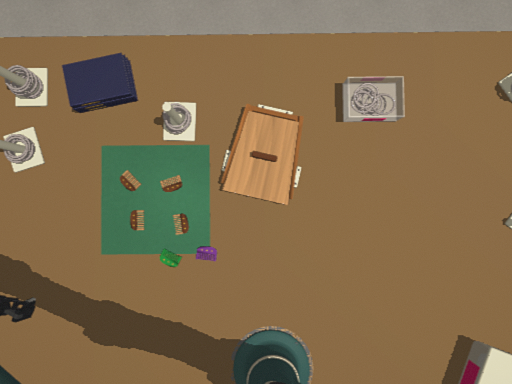

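View pics/scene0.png

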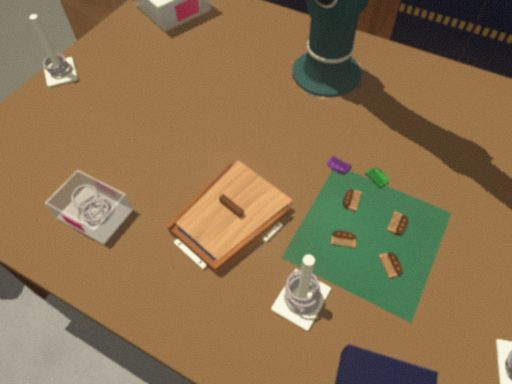

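```bash
cat > h.py <<'E'
from bench import *
import numpy as np, cv2
def cam(n):
    p=camera_params(n); f=192/np.tan(np.radians(p["vfov"]/2)); return f,p["cx"],p["cy"],np.array(p["extrinsics"])
def ray(n,uv,z):
    f,cx,cy,T=cam(n); d=T[:3,:3]@np.array([(uv[0]-cx)/f,(uv[1]-cy)/f,1]); o=T[:3,3]
    return o+d*(z-o[2])/d[2]
def proj(n,P):
    f,cx,cy,T=cam(n); q=T[:3,:3].T@(np.array(P)-T[:3,3]); return np.array([f*q[0]/q[2]+cx,f*q[1]/q[2]+cy])
def pose():
    s=sense(); w,x,y,z=s["tool_rot"]; yd=np.array([2*(x*y-w*z),1-2*(x*x+z*z)])
    return np.array(s["eef_pos"]),np.degrees(np.arctan2(yd[1],yd[0])),s
def goto(x,y,z,yaw=None):
    """print tool-frame shift (before turning) and the turn"""
    p,a,s=pose(); r=np.radians(a); d=np.array([x,y,z])-p
    sx=-np.sin(r)*d[0]+np.cos(r)*d[1]; sy=np.cos(r)*d[0]+np.sin(r)*d[1]
    t=0 if yaw is None else -(((yaw-a)+90)%180-90)
    if yaw is not None:
        r2=np.radians(a-t); print("after-turn shift %.1f %.1f"%tuple(1e3*np.array([-np.sin(r2)*d[0]+np.cos(r2)*d[1],np.cos(r2)*d[0]+np.sin(r2)*d[1]])))
    print("at",np.round(p,4),"yaw %.1f"%a,"SHIFT mm %.1f %.1f %.1f"%(1e3*sx,1e3*sy,-1e3*d[2]),"turn z %.1f"%t,"j7 %.2f"%s["joint_positions"][6],"t %.1f"%s["clock"])
E
python3 - <<'E'
import bench; print([n for n in dir(bench) if not n.startswith('__')], getattr(bench,'nose_length',None))
from h import *
for n in("top","scene"):
    for l in ["combA","box","wide_end"]:
        for d in spot_in(n,l): print(n,l,round(d["score"],2),np.round(d["point"],3),np.round(proj(n,d["point"]),0))
for l,P in dict(grip=[.589,.016,.057],nar=[.7205,-.0175,.03]).items(): print(l,proj("top",P),proj("scene",P))
im=cv2.imread("pics/top0.png")
a=cv2.resize(im[165:270,95:220],None,fx=6,fy=6,interpolation=cv2.INTER_CUBIC)
cv2.imwrite("pics/cr1.png",a[:600])
a=cv2.resize(im[95:210,210:310],None,fx=5,fy=5,interpolation=cv2.INTER_CUBIC);cv2.imwrite("pics/cr2.png",a)
E
```

```text
['MotionError', 'camera_params', 'finish_job', 'grab_frame', 'nose_length', 'sense', 'spot_in', 'tip_of'] 0.017
top combA 0.59 [0.305 0.284 0.009] [170. 260.]
top combA 0.5 [0.404 0.247 0.013] [183. 224.]
top combA 0.46 [0.324 0.178 0.011] [207. 253.]
top box 0.73 [ 0.647 -0.018  0.039] [276. 136.]
top wide_end 0.76 [ 0.649 -0.018  0.038] [276. 136.]
top wide_end 0.32 [ 0.747 -0.29   0.029] [373. 100.]
scene combA 0.71 [0.311 0.285 0.007] [377. 177.]
scene combA 0.61 [0.407 0.251 0.002] [350. 200.]
scene combA 0.58 [0.33  0.185 0.009] [339. 167.]
scene box 0.87 [0.681 0.043 0.027] [221. 246.]
scene wide_end 0.87 [0.68  0.045 0.029] [222. 245.]
scene wide_end 0.24 [ 0.741 -0.29   0.039] [ 90. 203.]
grip [264.45885121 156.6821327 ] [231.08308287 203.89218762]
nar [275.75451604 110.62506507] [189.16886553 247.07993982]
```

View pics/cr1.png

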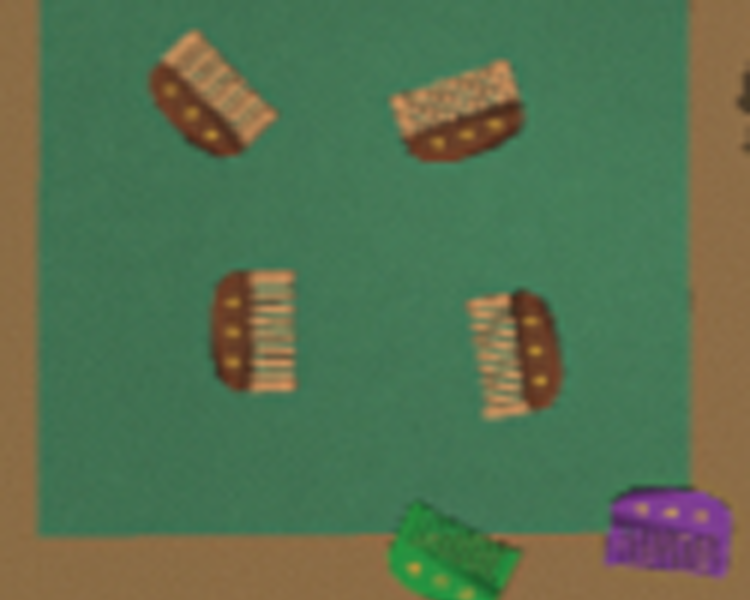

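View pics/cr2.png

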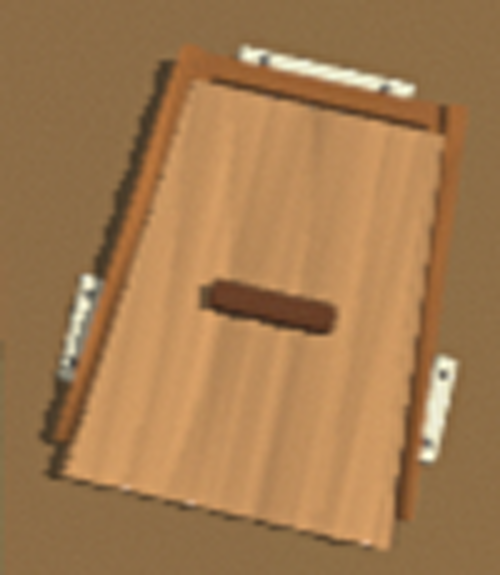

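Run:
```python
from h import *
px=np.array([[183,47],[463,107],[58,437],[406,517]])/5+[210,95]-.4
W=np.array([ray("top",p,.04)[:2] for p in px])
M=np.array([[115,81],[115,-81],[-115,101],[-115,-101]])/1e3
A,B=W-W.mean(0),M-M.mean(0)
U,S,Vt=np.linalg.svd(B.T@A); R=(U@Vt).T; t=W.mean(0)-R@M.mean(0)
print("box",t,np.degrees(np.arctan2(R[1,0],R[0,0])),"res",1e3*(W-(M@R.T+t)))
lp=np.array([[195,82],[446,132],[66,473],[388,547]])/5+[210,95]-.4
L=np.array([ray("top",p,.04)[:2] for p in lp]); print("lid",L.mean(0), [np.degrees(np.arctan2(*(L[i]-L[j])[::-1])) for i,j in((0,2),(1,3),(0,1),(2,3))])
bp=np.array([[210,293],[335,320]])/5+[210,95]-.4; print("bar",[ray("top",p,.062) for p in bp])
im=cv2.imread("pics/top0.png"); hsv=cv2.cvtColor(im,cv2.COLOR_BGR2HSV)
m=((hsv[...,0]<25)&(hsv[...,1]>60)).astype(np.uint8)*255
m[:150]=0;m[248:]=0;m[:,:106]=0;m[:,206:]=0
m=cv2.morphologyEx(m,cv2.MORPH_CLOSE,np.ones((3,3)))
n,lab,st,c=cv2.connectedComponentsWithStats(m)
for i in range(1,n):
    if st[i,4]<80: continue
    ys,xs=np.where(lab==i); r=cv2.minAreaRect(np.stack([xs,ys],1).astype(np.float32))
    P=np.array([ray("top",q,.007)[:2] for q in zip(xs,ys)]); v=im[ys,xs].sum(1)
    mean=P.mean(0); C=np.cov(P.T); w,V=np.linalg.eigh(C); ax=V[:,0]
    dk=P[v<np.percentile(v,35)].mean(0)-P[v>np.percentile(v,65)].mean(0)
    if ax@dk<0: ax=-ax
    q=ray("top",r[0],.007)[:2]
    print(st[i,4],c[i].round(1),"rect",np.round(r[0],1),np.round(r[1],1),"ctr",q.round(4),"mean",mean.round(4),"yaw %.1f"%np.degrees(np.arctan2(ax[1],ax[0])),"rectang",r[2],np.degrees(np.arctan2(dk[1],dk[0])))
goto(.589,.016,.2,-13)
```

```text
box [0.60960884 0.01364132] -13.27684796595676 res [[-2.30623295 -1.2926633 ]
 [-0.25230188  1.6709193 ]
 [ 0.93184058 -2.87558206]
 [ 1.62669426  2.49732605]]
lid [0.59216989 0.01585406] [np.float64(-18.626893593322404), np.float64(-8.608321976199015), np.float64(78.04911677224848), np.float64(76.58217817891936)]
bar [array([0.59829485, 0.05091801, 0.062     ]), array([ 0.58296599, -0.01670419,  0.062     ])]
255 [129.2 180.9] rect [129. 181.] [19.8 12.7] ctr [0.5285 0.3998] mean [0.5287 0.3992] yaw 134.5 rectang 45.0 137.5219807766803
252 [171.2 183.7] rect [171.4 184. ] [13.1 20.4] ctr [0.519  0.2792] mean [0.5199 0.2798] yaw -161.1 rectang 70.55996704101562 -163.95790357901774
259 [137.  219.5] rect [136.5 219.5] [19. 13.] ctr [0.4192 0.3783] mean [0.4192 0.3769] yaw 90.6 rectang 90.0 91.55996231239104
247 [180.6 223.4] rect [180.9 223.3] [19.9 13.2] ctr [0.4076 0.2525] mean [0.4073 0.2533] yaw -79.6 rectang 80.53767395019531 -73.48284358147872
after-turn shift -491.1 452.0
at [0.259  0.5962 0.2483] yaw 66.5 SHIFT mm -533.8 -400.6 48.3 turn z 79.5 j7 -0.06 t 1.2
```

Emit:
step_arm --motion "-30 -22 0 0 0 0 0;-30 -22 0 0 0 0 0;-30 -22 0 0 0 0 0;-30 -22 0 0 0 0 0;-30 -22 0 0 0 0 0;-30 -22 0 0 0 0 0;-30 -22 0 0 0 0 0;-30 -22 0 0 0 0 0;-30 -22 0 0 0 0 0;-30 -22 0 0 0 0 0;-30 -22 0 0 0 0 0;-30 -22 0 0 0 0 0"

```text
clock: 2.2
eef_pos: [0.4847, 0.2089, 0.2487]
tool_rot: [0.0, 0.203, 0.979, 0.0]
wrist_force: [1.0, 0.3, -0.1]
opening: 0.999
grasp_force: 0.0
```

Emit:
step_arm --motion "-30 -22 0 0 0 0 0;-30 -22 0 0 0 0 0;-30 -22 0 0 0 0 0;-30 -22 0 0 0 0 0;-30 -22 0 0 0 0 0;-24 -27 0 0 0 0 0;0 0 0 0 0 7 0;0 0 0 0 0 7 0;0 0 0 0 0 7 0;0 0 0 0 0 7 0;0 0 0 0 0 7 0;0 0 0 0 0 7 0"

```text
clock: 3.2
eef_pos: [0.589, 0.0156, 0.2484]
tool_rot: [0.0, 0.543, 0.839, 0.0]
wrist_force: [-0.0, 0.6, 0.3]
opening: 0.996
grasp_force: 0.0
```

Emit:
step_arm --motion "0 0 10 0 0 7 0;0 0 10 0 0 7 0;0 0 10 0 0 7 0;0 0 10 0 0 7 0;0 0 10 0 0 7 0;0 0 10 0 0 2.7 0;0 0 0 0 0 0 0;0 0 0 0 0 0 0"

```text
clock: 3.87
eef_pos: [0.5888, 0.0158, 0.188]
tool_rot: [-0.0, 0.783, 0.622, -0.0]
wrist_force: [0.6, -0.1, 0.5]
opening: 0.998
grasp_force: 0.0
```

Run:
```python
from h import *
goto(.5905,.016,.062,-13.3)
```

```text
after-turn shift 0.6 1.6
at [0.5888 0.0158 0.188 ] yaw -13.1 SHIFT mm 0.6 1.6 126.0 turn z 0.2 j7 -0.06 t 3.9
```

Emit:
step_arm --motion "0 1 20 0 0 0 0;0 0 20 0 0 0 0;0 0 20 0 0 0 0;0 0 20 0 0 0 0;0 0 20 0 0 0 0;0 0 16 0 0 0 0;0 0 10 0 0 0 0;0 0 0 0 0 0 0.4;0 0 0 0 0 0 0.6;0 0 0 0 0 0 0.8;0 0 0 0 0 0 0.85;0 0 0 0 0 0 0.9" --force 40

```text
clock: 4.87
eef_pos: [0.5907, 0.0154, 0.0634]
tool_rot: [0.0, 0.784, 0.621, 0.001]
wrist_force: [0.1, 0.1, 0.2]
opening: 0.298
grasp_force: 0.0
```

Emit:
step_arm --motion "0 0 0 0 0 0 1;0 0 0 0 0 0 1;0 0 0 0 0 0 1;0 0 0 0 0 0 1;0 0 0 0 0 0 1;0 0 0 0 0 0 1"

```text
clock: 5.37
eef_pos: [0.5907, 0.0155, 0.0633]
tool_rot: [0.0, 0.784, 0.621, 0.001]
wrist_force: [-0.4, -0.1, 6.2]
opening: 0.174
grasp_force: 40.8
```

Emit:
step_arm --motion "0 -4 0 0 0 0 1;0 -8 0 0 0 0 1;0 -10 0 0 0 0 1;0 -10 0 0 0 0 1;0 -10 0 0 0 0 1;0 -10 0 0 0 0 1;0 -10 0 0 0 0 1;0 -10 0 0 0 0 1;0 -10 0 0 0 0 1;0 -10 0 0 0 0 1;0 0 0 0 0 0 1;0 0 0 0 0 0 1" --force 60

```text
clock: 6.37
eef_pos: [0.4999, 0.0368, 0.0633]
tool_rot: [-0.0, 0.783, 0.621, 0.0]
wrist_force: [-2.1, -0.8, 13.5]
opening: 0.17
grasp_force: 60.6
```

Emit:
step_arm --motion "0 0 -3 0 0 0 1;0 0 -6 0 0 0 1;0 0 -8 0 0 0 1;0 0 -10 0 0 0 1;0 0 -10 0 0 0 1;0 0 -10 0 0 0 1;0 0 -10 0 0 0 1;0 0 -10 0 0 0 1;0 0 0 0 0 0 1" --force 80

```text
clock: 7.12
eef_pos: [0.5017, 0.0365, 0.1316]
tool_rot: [0.001, 0.784, 0.621, 0.002]
wrist_force: [0.8, 0.7, -2.6]
opening: 0.164
grasp_force: 78.6
```

Run:
```python
from h import *
goto(.50,-.255,.130,-13.3)
print(np.round(pose()[2]["ft_torque"],2),pose()[2]["wrist_force"])
cv2.imwrite("pics/s1.png",grab_frame("scene")[100:330,120:420].repeat(2,0).repeat(2,1))
```

```text
after-turn shift -284.1 65.4
at [0.5017 0.0365 0.1316] yaw -13.2 SHIFT mm -284.2 64.8 1.6 turn z 0.1 j7 -0.08 t 7.1
[-0.01 -0.07 -0.03] [ 0.8363741   0.67790826 -2.55221719]
```

View pics/s1.png

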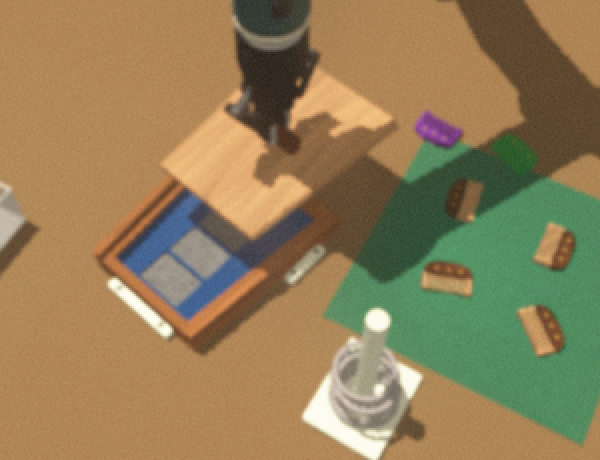

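Emit:
step_arm --motion "-15 4 0 0 0 0 1;-25 6 0 0 0 0 1;-35 8 0 0 0 0 1;-35 8 0 0 0 0 1;-35 8 0 0 0 0 1;-35 8 0 0 0 0 1;-35 8 0 0 0 0 1;-35 8 0 0 0 0 1;-20 4 0 0 0 0 1;-14 3 0 0 0 0 1;0 0 10 0 0 0 1;0 0 15 0 0 0 1"

```text
clock: 8.17
eef_pos: [0.4992, -0.256, 0.1043]
tool_rot: [0.001, 0.784, 0.62, 0.001]
wrist_force: [-0.0, 1.9, -3.5]
opening: 0.164
grasp_force: 78.6
```

Emit:
step_arm --motion "0 0 15 0 0 0 1;0 0 15 0 0 0 1;0 0 15 0 0 0 1;0 0 12 0 0 0 1;0 0 8 0 0 0 1;0 0 3 0 0 0 1;0 0 0 0 0 0 1;0 0 0 0 0 0 1"

```text
clock: 8.83
eef_pos: [0.4992, -0.2551, 0.0365]
tool_rot: [0.0, 0.784, 0.621, 0.0]
wrist_force: [0.1, -0.2, -2.7]
opening: 0.163
grasp_force: 78.4
```

Lower to contact, then release slowly.

Emit:
step_arm --motion "0 0 1 0 0 0 1;0 0 1 0 0 0 1;0 0 1 0 0 0 1;0 0 0 0 0 0 1"

```text
clock: 9.17
eef_pos: [0.4991, -0.255, 0.0335]
tool_rot: [0.0, 0.784, 0.621, 0.0]
wrist_force: [-0.4, 0.3, -3.0]
opening: 0.165
grasp_force: 78.5
```

Emit:
step_arm --motion "0 0 0 0 0 0 0.7;0 0 0 0 0 0 0.5;0 0 0 0 0 0 0.3;0 0 0 0 0 0 0;0 0 0 0 0 0 0;0 0 -10 0 0 0 0;0 0 -20 0 0 0 0;0 0 -30 0 0 0 0;0 0 -30 0 0 0 0;0 0 -30 0 0 0 0;0 0 -30 0 0 0 0;0 0 -20 0 0 0 0"

```text
clock: 10.17
eef_pos: [0.4995, -0.2557, 0.2069]
tool_rot: [0.002, 0.784, 0.621, 0.001]
wrist_force: [0.8, -0.3, -1.4]
opening: 0.993
grasp_force: 0.0
```

Run:
```python
from h import *
im=grab_frame("top"); cv2.imwrite("pics/t2.png",im)
for n in("top",):
  for l in("lid","lid_grip","box","bay1","bay2","bay3","bay4","wide_end","narrow_end"): print(n,l,[(round(d["score"],2),np.round(d["point"],4)) for d in tip_of(n,l)][:2])
grab_frame("scene")
for n in("scene",):
  for l in("lid","lid_grip","box","bay1","bay2","bay3","bay4","wide_end","narrow_end"): print(n,l,[(round(d["score"],2),np.round(d["point"],4)) for d in tip_of(n,l)][:2])
cv2.imwrite("pics/cr3.png",cv2.resize(im[95:250,100:310],None,fx=3.8,fy=3.8,interpolation=cv2.INTER_CUBIC))
goto(.519,.279,.17,-71)
```

```text
top lid [(0.85, array([ 0.4972, -0.2579,  0.0045])), (0.4, array([0.5159, 0.2803, 0.0016]))]
top lid_grip [(0.92, array([ 0.4987, -0.256 ,  0.0256]))]
top box [(0.83, array([ 0.6069,  0.0088, -0.0009]))]
top bay1 [(0.92, array([0.5406, 0.0285, 0.0095])), (0.82, array([ 0.6773, -0.0059,  0.0098]))]
top bay2 [(0.92, array([0.5406, 0.0285, 0.0095])), (0.82, array([ 0.6773, -0.0059,  0.0098]))]
top bay3 [(0.92, array([0.5406, 0.0285, 0.0095])), (0.82, array([ 0.6773, -0.0059,  0.0098]))]
top bay4 [(0.92, array([0.5406, 0.0285, 0.0095])), (0.82, array([ 0.6773, -0.0059,  0.0098]))]
top wide_end [(0.67, array([0.498 , 0.0314, 0.026 ]))]
top narrow_end [(0.56, array([ 0.7203, -0.0171,  0.0302]))]
scene lid [(0.57, array([ 0.4987, -0.2541, -0.0029]))]
scene lid_grip [(0.56, array([ 0.4961, -0.2547,  0.0253]))]
scene box [(0.66, array([ 0.6096,  0.0102, -0.0024]))]
scene bay1 [(0.96, array([0.5325, 0.0247, 0.0053])), (0.95, array([0.6328, 0.0052, 0.0075]))]
scene bay2 [(0.96, array([0.5325, 0.0247, 0.0053])), (0.95, array([0.6328, 0.0052, 0.0075]))]
scene bay3 [(0.96, array([0.5325, 0.0247, 0.0053])), (0.95, array([0.6328, 0.0052, 0.0075]))]
scene bay4 [(0.96, array([0.5325, 0.0247, 0.0053])), (0.95, array([0.6328, 0.0052, 0.0075]))]
scene wide_end [(0.72, array([0.4959, 0.037 , 0.031 ]))]
scene narrow_end [(0.84, array([ 0.7186, -0.0181,  0.0294]))]
after-turn shift 192.9 -498.4
at [ 0.4989 -0.255   0.2033] yaw -13.2 SHIFT mm 524.5 -102.2 33.3 turn z 57.8 j7 0.44 t 11.2
```

View pics/cr3.png

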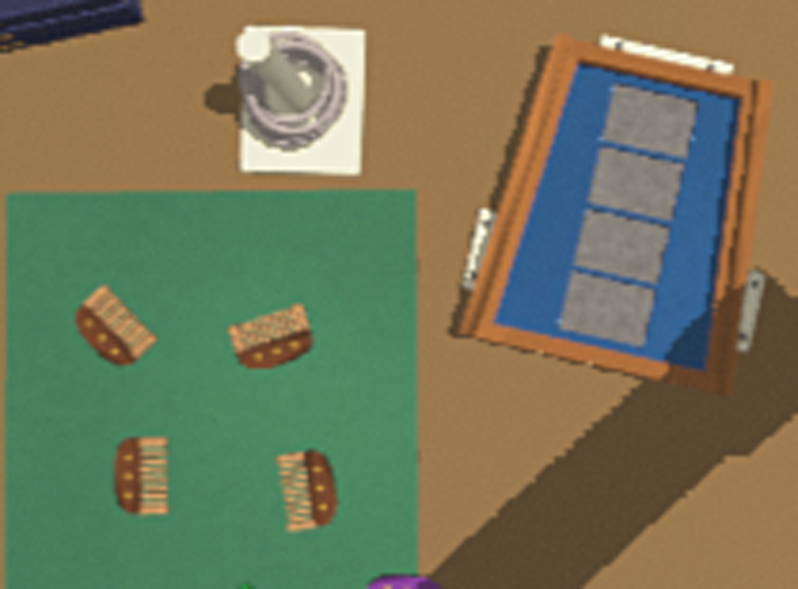

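```bash
cat >> h.py <<'E'
def combs(n="top",x0=106,x1=206,y0=150,y1=248,im=None):
    im=grab_frame(n) if im is None else im
    hsv=cv2.cvtColor(im,cv2.COLOR_BGR2HSV)
    m=((hsv[...,0]<25)&(hsv[...,1]>60)).astype(np.uint8)*255
    m[:y0]=0;m[y1:]=0;m[:,:x0]=0;m[:,x1:]=0
    m=cv2.morphologyEx(m,cv2.MORPH_CLOSE,np.ones((3,3)))
    N,lab,st,c=cv2.connectedComponentsWithStats(m)
    for i in range(1,N):
        if st[i,4]<80: continue
        ys,xs=np.where(lab==i); P=np.array([ray(n,q,.007)[:2] for q in zip(xs,ys)]); v=im[ys,xs].astype(int).sum(1)
        V=np.linalg.eigh(np.cov(P.T))[1]; ax=V[:,0]
        dk=P[v<np.percentile(v,35)].mean(0)-P[v>np.percentile(v,65)].mean(0)
        if ax@dk<0: ax=-ax
        ay=np.array([-ax[1],ax[0]]); a,b=P@ax,P@ay; q=lambda w:(np.percentile(w,1.5)+np.percentile(w,98.5))/2
        ctr=q(a)*ax+q(b)*ay
        print(st[i,4],np.round(c[i],1),"ctr",ctr.round(4),"mean",P.mean(0).round(4),"yaw %.1f"%np.degrees(np.arctan2(ax[1],ax[0])))
    return im
E
python3 - <<'E'
from h import *
im=cv2.imread("pics/t2.png"); combs(im=im)
hsv=cv2.cvtColor(im,cv2.COLOR_BGR2HSV)
m=((hsv[...,1]<70)&(hsv[...,2]>60)&(hsv[...,2]<180)).astype(np.uint8)*255
m[:112]=0;m[190:]=0;m[:,:240]=0;m[:,:]=m; m[:,285:]=0
m=cv2.morphologyEx(m,cv2.MORPH_OPEN,np.ones((3,3)))
N,lab,st,c=cv2.connectedComponentsWithStats(m); C=[]
for i in range(1,N):
    if st[i,4]<100: continue
    q=ray("top",c[i],.009); C.append(q[:2]); print(st[i,:5],c[i].round(1),q.round(4))
C=np.array(C);mu=C.mean(0); d=np.linalg.svd(C-mu)[2][0]; print("box",mu,np.degrees(np.arctan2(d[1],d[0])),(C-mu)@d)
E
```

```text
255 [129.2 180.9] ctr [0.5279 0.3993] mean [0.5287 0.3992] yaw 134.5
251 [171.2 183.7] ctr [0.5192 0.2794] mean [0.5199 0.2797] yaw -160.8
256 [136.9 219.5] ctr [0.4191 0.3782] mean [0.4191 0.3773] yaw 90.6
247 [180.6 223.3] ctr [0.4077 0.2526] mean [0.4076 0.2532] yaw -79.4
[259 117  24  19 342] [270.6 126.3] [ 0.6802 -0.0035  0.009 ]
[255 134  25  19 348] [266.9 142.8] [0.6333 0.0075 0.009 ]
[251 150  25  19 346] [263.1 159.3] [0.5866 0.0186 0.009 ]
[248 167  24  19 349] [259.4 175.9] [0.5396 0.0295 0.009 ]
box [0.60995228 0.01301941] 166.7930138702904 [-0.0721864  -0.02403098  0.02397641  0.07224097]
```

Emit:
step_arm --motion "0 0 0 0 0 7 0;0 0 0 0 0 7 0;0 0 0 0 0 7 0;0 0 0 0 0 7 0;0 0 0 0 0 7 0;0 0 0 0 0 7 0;0 0 0 0 0 7 0;0 0 0 0 0 7 0;0 0 0 0 0 1.7 0;13 -33 0 0 0 0 0;13 -33 0 0 0 0 0;13 -33 0 0 0 0 0"

```text
clock: 12.17
eef_pos: [0.5031, -0.148, 0.2033]
tool_rot: [0.0, 0.986, 0.165, 0.0]
wrist_force: [0.6, 0.8, -0.1]
opening: 0.999
grasp_force: 0.0
```

Emit:
step_arm --motion "13 -33 0 0 0 0 0;13 -33 0 0 0 0 0;13 -33 0 0 0 0 0;13 -33 0 0 0 0 0;13 -33 0 0 0 0 0;13 -33 0 0 0 0 0;13 -33 0 0 0 0 0;13 -33 0 0 0 0 0;13 -33 0 0 0 0 0;13 -33 0 0 0 0 0;13 -33 0 0 0 0 0;16 -37 0 0 0 0 0"

```text
clock: 13.17
eef_pos: [0.5223, 0.2824, 0.2035]
tool_rot: [-0.0, 0.986, 0.166, -0.0]
wrist_force: [1.2, -0.7, 0.5]
opening: 1.004
grasp_force: 0.0
```

Emit:
step_arm --motion "0 0 20 0 0 0 0;0 0 20 0 0 0 0;0 0 20 0 0 0 0;0 0 20 0 0 0 0;0 0 20 0 0 0 0;0 0 10 0 0 0 0;0 0 10 0 0 0 0;0 0 0 0 0 0 0;0 0 0 0 0 0 0"

```text
clock: 13.92
eef_pos: [0.5229, 0.2813, 0.0835]
tool_rot: [0.0, 0.986, 0.166, 0.0]
wrist_force: [0.4, 0.8, 0.4]
opening: 1.0
grasp_force: 0.0
```

Run:
```python
from h import *
goto(.5233,.2809,.027,-70.9)
```

```text
after-turn shift 0.3 0.5
at [0.5229 0.2813 0.0835] yaw -70.9 SHIFT mm 0.3 0.5 56.5 turn z 0.0 j7 -1.31 t 13.9
```

Emit:
step_arm --motion "0 0 15 0 0 0 0.1;0 0 15 0 0 0 0.2;0 0 15 0 0 0 0.26;0 0 10 0 0 0 0.26;0 0 4 0 0 0 0.26;0 0 2 0 0 0 0.26;0 0 1 0 0 0 0.26;0 0 0 0 0 0 0.26" --force 25

```text
clock: 14.58
eef_pos: [0.5229, 0.2813, 0.0214]
tool_rot: [-0.0, 0.986, 0.166, 0.0]
wrist_force: [0.2, -0.4, 0.1]
opening: 0.742
grasp_force: 0.0
```

Emit:
step_arm --motion "0 0 1 0 0 0 0.26;0 0 1 0 0 0 0.26;0 0 1 0 0 0 0.26;0 0 0 0 0 0 0.26"

```text
clock: 14.92
eef_pos: [0.5226, 0.2814, 0.0184]
tool_rot: [-0.0, 0.986, 0.166, 0.0]
wrist_force: [-0.4, 0.3, 1.3]
opening: 0.74
grasp_force: 0.0
```

Emit:
step_arm --motion "0 0 1 0 0 0 0.26;0 0 1 0 0 0 0.26;0 0 0 0 0 0 0.26"

```text
clock: 15.17
eef_pos: [0.5225, 0.2813, 0.0162]
tool_rot: [0.0, 0.986, 0.166, -0.0]
wrist_force: [0.1, 0.2, -0.2]
opening: 0.737
grasp_force: 0.0
```

Emit:
step_arm --motion "0 0 1 0 0 0 0.26;0 0 1 0 0 0 0.26;0 0 0 0 0 0 0.26"

```text
clock: 15.42
eef_pos: [0.5225, 0.2813, 0.0141]
tool_rot: [0.0, 0.986, 0.166, -0.0]
wrist_force: [0.3, -0.7, 1.0]
opening: 0.743
grasp_force: 0.0
```

Emit:
step_arm --motion "0 0 1 0 0 0 0.26;0 0 1 0 0 0 0.26;0 0 0 0 0 0 0.26"

```text
clock: 15.67
eef_pos: [0.5224, 0.2813, 0.0121]
tool_rot: [0.0, 0.986, 0.166, -0.0]
wrist_force: [-0.0, 0.2, -0.7]
opening: 0.743
grasp_force: 0.0
```

Emit:
step_arm --motion "0 0 1 0 0 0 0.26;0 0 1 0 0 0 0.26;0 0 0 0 0 0 0.26"

```text
clock: 15.92
eef_pos: [0.5227, 0.2813, 0.0112]
tool_rot: [-0.0, 0.986, 0.166, -0.0]
wrist_force: [-3.1, -0.4, 8.8]
opening: 0.737
grasp_force: 4.6
```

Emit:
step_arm --motion "0 0 -4 0 0 0 0.26;0 0 -3 0 0 0 0.26;0 0 0 0 0 0 0.3;0 0 0 0 0 0 0.35;0 0 0 0 0 0 0.4;0 0 0 0 0 0 0.5;0 0 0 0 0 0 0.6;0 0 0 0 0 0 0.6;0 0 0 0 0 0 0.6"

```text
clock: 16.67
eef_pos: [0.5229, 0.2814, 0.0178]
tool_rot: [-0.0, 0.986, 0.166, 0.0]
wrist_force: [-1.3, -0.4, 6.7]
opening: 0.646
grasp_force: 25.6
```

Emit:
step_arm --motion "0 0 -5 0 0 0 0.7;0 0 -10 0 0 0 0.7;0 0 -20 0 0 0 0.7;0 0 -20 0 0 -5 0.7;0 0 -20 0 0 -7 0.7;0 0 -20 0 0 -7 0.7;0 0 0 0 0 -7 0.7;0 0 0 0 0 -7 0.7;0 0 0 0 0 -7 0.7;0 0 0 0 0 -7 0.7;0 0 0 0 0 -7 0.7;0 0 0 0 0 -7 0.7" --force 35

```text
clock: 17.67
eef_pos: [0.5226, 0.2811, 0.1129]
tool_rot: [0.0, 0.764, 0.646, 0.0]
wrist_force: [0.2, -0.9, -0.1]
opening: 0.64
grasp_force: 37.0
```

Emit:
step_arm --motion "0 0 0 0 0 -7 0.7;0 0 0 0 0 -7 0.7;0 0 0 0 0 -7 0.7;0 0 0 0 0 -7 0.7;0 0 0 0 0 -7 0.7;0 0 0 0 0 -7 0.7;0 0 0 0 0 -7 0.7;0 0 0 0 0 -7 0.7;0 0 0 0 0 -7 0.7;0 0 0 0 0 -7 0.7;0 0 0 0 0 -7 0.7;0 0 0 0 0 -7 0.7"

```text
clock: 18.67
eef_pos: [0.5227, 0.2809, 0.1128]
tool_rot: [0.0, 0.135, 0.991, -0.0]
wrist_force: [-0.1, 0.6, 0.5]
opening: 0.638
grasp_force: 37.0
```

Run:
```python
from h import *
goto(.6763,-.0026,.1,76.8)
combs(); print(pose()[2]["opening"])
```

```text
after-turn shift -214.3 -241.0
at [0.5227 0.2809 0.1128] yaw 74.4 SHIFT mm -224.0 -231.9 12.8 turn z -2.4 j7 0.77 t 18.7
248 [180.6 223.4] ctr [0.4075 0.2528] mean [0.4072 0.2534] yaw -80.4
0.6395977016577145
```

Emit:
step_arm --motion "0 0 0 0 0 -2.4 0.7;-12 -13 0 0 0 0 0.7;-23 -26 0 0 0 0 0.7;-23 -26 0 0 0 0 0.7;-23 -26 0 0 0 0 0.7;-23 -26 0 0 0 0 0.7;-23 -26 0 0 0 0 0.7;-23 -26 0 0 0 0 0.7;-23 -26 0 0 0 0 0.7;-23 -26 0 0 0 0 0.7;-18 -20 0 0 0 0 0.7;0 0 0 0 0 0 0.7"

```text
clock: 19.72
eef_pos: [0.6766, -0.0121, 0.1128]
tool_rot: [0.002, 0.123, 0.992, -0.003]
wrist_force: [-0.5, -1.2, -0.5]
opening: 0.637
grasp_force: 37.0
```

Run:
```python
from h import *
goto(.6763,-.0026,.0255,76.8)
cv2.imwrite("pics/s2.png",cv2.resize(grab_frame("scene")[140:300,130:430],None,fx=2.6,fy=2.6,interpolation=cv2.INTER_CUBIC))
```

```text
after-turn shift 2.4 9.2
at [ 0.6766 -0.0121  0.1128] yaw 75.8 SHIFT mm 2.6 9.1 87.3 turn z -1.0 j7 1.32 t 19.7
```

View pics/s2.png

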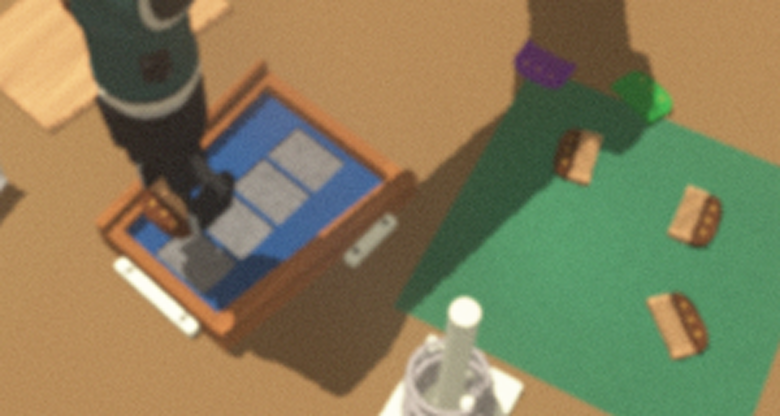

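Emit:
step_arm --motion "2.5 9 0 0 0 -1 0.7;0 0 0 0 0 0 0.7;0 0 20 0 0 0 0.7;0 0 20 0 0 0 0.7;0 0 20 0 0 0 0.7;0 0 12 0 0 0 0.7;0 0 6 0 0 0 0.7;0 0 0 0 0 0 0.7"

```text
clock: 20.43
eef_pos: [0.673, 0.0079, 0.0329]
tool_rot: [-0.001, 0.108, 0.994, 0.0]
wrist_force: [-0.2, -0.3, -1.3]
opening: 0.633
grasp_force: 37.0
```

Run:
```python
from h import *
goto(.6763,-.0026,.0255,76.8); s=sense();print(s["opening"],s["wrist_force"])
```

```text
after-turn shift -5.6 -9.5
at [0.673  0.0079 0.0329] yaw 77.6 SHIFT mm -5.4 -9.6 7.4 turn z 0.8 j7 1.32 t 20.4
0.633055907241445 [-0.19719626 -0.27950748 -1.32551369]
```

Emit:
step_arm --motion "-5.4 -9.6 0 0 0 0.8 0.7;0 0 0 0 0 0 0.7;0 0 0 0 0 0 0.7;0 0 0 0 0 0 0.7"

```text
clock: 20.77
eef_pos: [0.678, -0.0047, 0.0354]
tool_rot: [0.001, 0.116, 0.993, 0.0]
wrist_force: [0.4, 0.8, -0.3]
opening: 0.643
grasp_force: 37.0
```

Run:
```python
from h import *
goto(.6763,-.0026,.0255,76.8); s=sense();print(s["opening"],s["wrist_force"])
```

```text
after-turn shift 2.2 1.6
at [ 0.678  -0.0047  0.0354] yaw 76.7 SHIFT mm 2.2 1.6 9.9 turn z -0.1 j7 1.33 t 20.8
0.6425680804517685 [ 0.39771322  0.83400181 -0.34513419]
```

Emit:
step_arm --motion "2.2 1.6 4 0 0 0 0.7;0 0 0 0 0 0 0.7;0 0 0 0 0 0 0.7;0 0 0 0 0 0 0.7;0 0 0 0 0 0 0.7"

```text
clock: 21.18
eef_pos: [0.6756, -0.0019, 0.0303]
tool_rot: [0.0, 0.116, 0.993, 0.0]
wrist_force: [-0.2, 0.1, -0.5]
opening: 0.638
grasp_force: 37.0
```

Run:
```python
from h import *
goto(.6763,-.0026,.0255,76.8); s=sense();print(s["opening"],s["wrist_force"])
```

```text
after-turn shift -0.8 -0.5
at [ 0.6756 -0.0019  0.0303] yaw 76.7 SHIFT mm -0.8 -0.5 4.8 turn z -0.1 j7 1.33 t 21.2
0.6384646476199544 [-0.15642616  0.14595094 -0.48646859]
```

Emit:
step_arm --motion "-0.6 -0.4 2 0 0 0 0.7;0 0 1 0 0 0 0.7;0 0 1 0 0 0 0.7;0 0 0.8 0 0 0 0.7;0 0 0 0 0 0 0.7"

```text
clock: 21.6
eef_pos: [0.6759, -0.0021, 0.027]
tool_rot: [-0.0, 0.115, 0.993, 0.0]
wrist_force: [-6.1, 0.4, 11.0]
opening: 0.638
grasp_force: 40.3
```

Emit:
step_arm --motion "0 0 0 0 0 0 0.33;0 0 0 0 0 0 0.3;0 0 0 0 0 0 0.25;0 0 0 0 0 0 0.22;0 0 0 0 0 0 0.2;0 0 -5 0 0 0 0.2;0 0 -15 0 0 0 0.2;0 0 -25 0 0 0 0.1;0 0 -30 0 0 0 0;0 0 -30 0 0 0 0;0 0 -20 0 0 0 0"

```text
clock: 22.52
eef_pos: [0.6775, -0.0026, 0.1552]
tool_rot: [0.002, 0.116, 0.993, 0.0]
wrist_force: [0.1, -0.5, 0.2]
opening: 0.999
grasp_force: 0.0
```

Run:
```python
from h import *
im=combs(); cv2.imwrite("pics/t3.png",cv2.resize(im[95:250,100:310],None,fx=3.8,fy=3.8,interpolation=cv2.INTER_CUBIC))
grab_frame("scene")
for d in tip_of("scene","combA"): print(round(d["score"],2),np.round(d["point"],4))
goto(.4070+.0,.2528,.15,10.4)
```

```text
255 [129.2 180.9] ctr [0.5279 0.3993] mean [0.5287 0.3992] yaw 134.5
260 [137.  219.5] ctr [0.4191 0.3783] mean [0.4191 0.377 ] yaw 90.3
248 [180.6 223.3] ctr [0.4077 0.2526] mean [0.4076 0.2532] yaw -79.6
0.88 [ 0.4034  0.2481 -0.0071]
0.59 [3.046e-01 2.819e-01 1.000e-04]
0.5 [0.3238 0.178  0.0006]
after-turn shift 300.0 -220.1
at [ 0.6777 -0.0026  0.1542] yaw 76.7 SHIFT mm 322.1 186.3 4.2 turn z 66.3 j7 1.32 t 22.7
```

View pics/t3.png

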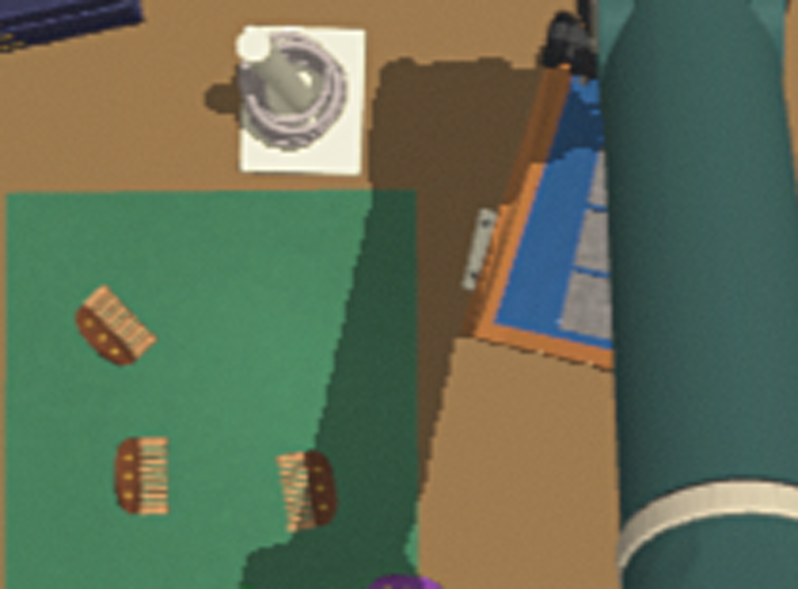

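Emit:
step_arm --motion "0 0 0 0 0 7 0;0 0 0 0 0 7 0;0 0 0 0 0 7 0;0 0 0 0 0 7 0;0 0 0 0 0 7 0;0 0 0 0 0 7 0;0 0 0 0 0 7 0;0 0 0 0 0 7 0;0 0 0 0 0 7 0;0 0 0 0 0 3.3 0;20 -14 0 0 0 0 0;28 -20 0 0 0 0 0" --force 25

```text
clock: 23.67
eef_pos: [0.6341, 0.0356, 0.1495]
tool_rot: [0.001, 0.642, 0.767, -0.001]
wrist_force: [-0.1, 0.8, -0.2]
opening: 0.999
grasp_force: 0.0
```

Emit:
step_arm --motion "28 -20 0 0 0 0 0;28 -20 0 0 0 0 0;28 -20 0 0 0 0 0;28 -20 0 0 0 0 0;28 -20 0 0 0 0 0;28 -20 0 0 0 0 0;28 -20 0 0 0 0 0;28 -20 0 0 0 0 0;20 -16 0 0 0 0 0;12 -9.5 20 0 0 0 0;0 0 30 0 0 0 0.1;0 0 20 0 0 0 0.2"

```text
clock: 24.67
eef_pos: [0.4031, 0.2574, 0.0788]
tool_rot: [-0.0, 0.639, 0.769, -0.001]
wrist_force: [0.2, 0.7, -0.1]
opening: 0.807
grasp_force: 0.0
```

Emit:
step_arm --motion "0 0 20 0 0 0 0.2;0 0 0 0 0 0 0.2;0 0 0 0 0 0 0.2;0 0 0 0 0 0 0.2"

```text
clock: 25.0
eef_pos: [0.4055, 0.2566, 0.061]
tool_rot: [0.0, 0.64, 0.768, 0.0]
wrist_force: [0.6, 0.8, -0.4]
opening: 0.801
grasp_force: 0.0
```

Run:
```python
from h import *
goto(.4069,.2568,.0175,10.4)
im=combs(); cv2.imwrite("pics/t4.png",cv2.resize(im[95:250,100:310],None,fx=3.8,fy=3.8,interpolation=cv2.INTER_CUBIC))
hsv=cv2.cvtColor(im,cv2.COLOR_BGR2HSV)
```

```text
after-turn shift -0.1 1.4
at [0.4055 0.2566 0.061 ] yaw 10.4 SHIFT mm -0.1 1.4 43.5 turn z -0.0 j7 -0.25 t 25.0
256 [129.2 180.9] ctr [0.528  0.3993] mean [0.5288 0.3991] yaw 134.3
131 [183.4 222.6] ctr [0.4088 0.2464] mean [0.4094 0.2454] yaw 102.2
```

View pics/t4.png

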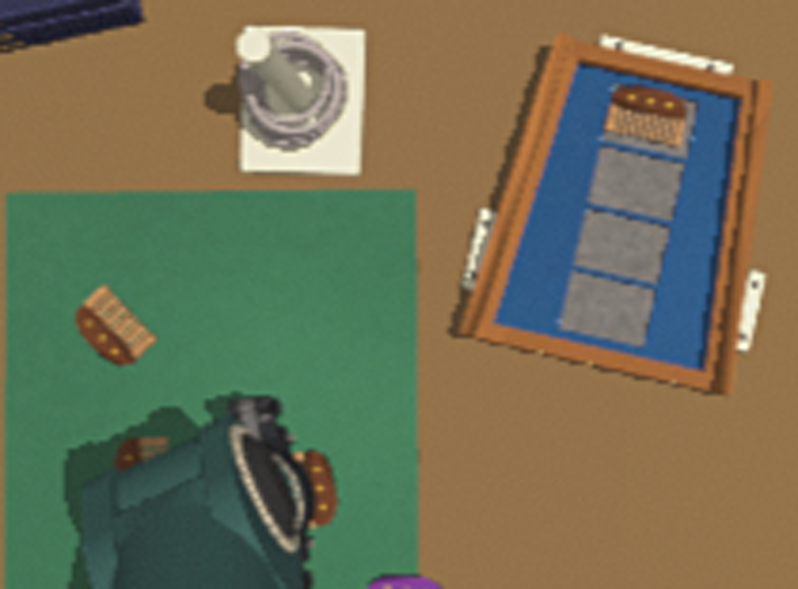

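```bash
cat >> h.py <<'E'
def inbox(im):
    hsv=cv2.cvtColor(im,cv2.COLOR_BGR2HSV); o=np.array([.61,.013]); t=np.radians(-13.2); R=np.array([[np.cos(t),np.sin(t)],[-np.sin(t),np.cos(t)]])
    ys,xs=np.where((hsv[...,0]<25)&(hsv[...,1]>70)); P=np.array([R@(ray("top",q,.014)[:2]-o) for q in zip(xs,ys)])*1e3
    for i,b in enumerate((-72,-24,24,72)):
        Q=P[(abs(P[:,0]-b)<25)&(abs(P[:,1])<42)]
        if len(Q)<100: print("bay",i+1,"n",len(Q)); continue
        V=np.linalg.eigh(np.cov(Q.T))[1][:,0]; V=V*np.sign(V[0])
        print("bay",i+1,"n",len(Q),"off",np.round((np.percentile(Q,2,axis=0)+np.percentile(Q,98,axis=0))/2-[b,0],1),"mean",np.round(Q.mean(0)-[b,0],1),"span",np.round(np.percentile(Q,98,axis=0)-np.percentile(Q,2,axis=0),1),"yaw %.1f"%np.degrees(np.arctan2(V[1],V[0])))
E
python3 - <<'E'
from h import *
inbox(grab_frame("top"))
E
```

```text
Traceback (most recent call last):
  File "h.py", line 40, in inbox
    ys,xs=np.where((hsv[...,0]<25)&(hsv[...,1]>70)); P=np.array([R@(ray("top",q,.014)[:2]-o) for q in zip(xs,ys)])*1e3
                                                                    ~~~^^^^^^^^^^^^^^
  File "h.py", line 6, in ray
    f,cx,cy,T=cam(n); d=T[:3,:3]@np.array([(uv[0]-cx)/f,(uv[1]-cy)/f,1]); o=T[:3,3]
              ~~~^^^
  File "h.py", line 4, in cam
    p=camera_params(n); f=192/np.tan(np.radians(p["vfov"]/2)); return f,p["cx"],p["cy"],np.array(p["extrinsics"])
ValueError: time passes only in moves, steps and waits
```

```bash
sed -i 's/^def cam(n):/import functools\n@functools.cache\ndef cam(n):/; s/ys,xs=np.where((hsv\[...,0\]<25)&(hsv\[...,1\]>70))/ys,xs=np.where((hsv[...,0]<25)\&(hsv[...,1]>70)); k=(xs>225)\&(xs<310)\&(ys>95)\&(ys<205); xs,ys=xs[k],ys[k]/' h.py
python3 - <<'E'
from h import *
inbox(grab_frame("top"))
E
```

```text
bay 1 n 0
bay 2 n 0
bay 3 n 0
bay 4 n 258 off [3.1 2.7] mean [2.6 2.4] span [35.7 54.5] yaw 1.2
```

Run:
```python
from h import *
im=grab_frame("top"); u,v=proj("top",[.499,-.255,.032]); u,v=int(u),int(v)
g=cv2.cvtColor(im,cv2.COLOR_BGR2GRAY)[v-12:v+13,u-20:u+21]; 
m=(g<(g.min()+np.median(g))/2).astype(np.uint8); N,lab,st,c=cv2.connectedComponentsWithStats(m); i=1+np.argmax(st[1:,4]); print(st[i],m.sum())
ys,xs=np.where(lab==i); P=np.array([ray("top",(x+u-20,y+v-12),.028)[:2] for x,y in zip(xs,ys)]); d=P.mean(0)-[.4991,-.255]; print(P.mean(0)); t=np.radians(-13.2)
print("bar-TCP along lid x,y mm",1e3*(d[0]*np.cos(t)+d[1]*np.sin(t)),1e3*(-d[0]*np.sin(t)+d[1]*np.cos(t)))
V=np.linalg.eigh(np.cov(P.T))[1][:,0]; print("yaw",np.degrees(np.arctan(V[1]/V[0])))
```

```text
[  4   7  29  10 170] 170
[ 0.50043579 -0.24892044]
bar-TCP along lid x,y mm -0.08778022208589978 6.223958012199735
yaw -12.083279218980525
```

Emit:
step_arm --motion "0 1 12 0 0 0 0.2;0 0 12 0 0 0 0.2;0 0 10 0 0 0 0.2;0 0 6 0 0 0 0.2;0 0 3 0 0 0 0.2;0 0 0 0 0 0 0.2;0 0 0 0 0 0 0.3;0 0 0 0 0 0 0.4;0 0 0 0 0 0 0.5;0 0 0 0 0 0 0.6;0 0 0 0 0 0 0.7;0 0 0 0 0 0 0.7" --force 25

```text
clock: 26.2
eef_pos: [0.4065, 0.2571, 0.0179]
tool_rot: [0.0, 0.64, 0.768, 0.0]
wrist_force: [0.2, -0.9, 4.3]
opening: 0.644
grasp_force: 26.7
```

Emit:
step_arm --motion "0 0 -5 0 0 0 0.7;0 0 -15 0 0 0 0.7;0 0 -25 0 0 -3.4 0.7;0 0 -25 0 0 -7 0.7;0 0 -20 0 0 -7 0.7;0 0 -5 0 0 -7 0.7;0 0 0 0 0 -7 0.7;0 0 0 0 0 -7 0.7;0 0 0 0 0 -7 0.7;0 0 0 0 0 -7 0.7;0 0 0 0 0 -7 0.7;0 0 0 0 0 -7 0.7" --force 35

```text
clock: 27.2
eef_pos: [0.4061, 0.2568, 0.1127]
tool_rot: [0.0, 0.112, 0.994, -0.0]
wrist_force: [-0.4, 0.7, -0.5]
opening: 0.638
grasp_force: 37.0
```

Emit:
step_arm --motion "-14 -10 0 0 0 0 0.7;-27 -19 0 0 0 0 0.7;-27 -19 0 0 0 0 0.7;-27 -19 0 0 0 0 0.7;-27 -19 0 0 0 0 0.7;-27 -19 0 0 0 0 0.7;-27 -19 0 0 0 0 0.7;-27 -19 0 0 0 0 0.7;-27 -19 0 0 0 0 0.7;-24 -17 0 0 0 0 0.7;-12 -9 0 0 0 0 0.7;-6.8 -4.3 0 0 0 0 0.7"

```text
clock: 28.2
eef_pos: [0.6287, 0.0048, 0.1124]
tool_rot: [0.0, 0.116, 0.993, -0.001]
wrist_force: [-0.5, -0.0, -0.6]
opening: 0.638
grasp_force: 36.9
```

Emit:
step_arm --motion "0 0 15 0 0 0 0.7;0 0 15 0 0 0 0.7;0 0 15 0 0 0 0.7;0 0 15 0 0 0 0.7;0 0 10 0 0 0 0.7;0 0 0 0 0 0 0.7;0 0 0 0 0 0 0.7;0 0 0 0 0 0 0.7"

```text
clock: 28.87
eef_pos: [0.6284, 0.0081, 0.0433]
tool_rot: [0.001, 0.114, 0.993, 0.0]
wrist_force: [0.5, -0.2, -0.2]
opening: 0.637
grasp_force: 37.0
```

Run:
```python
from h import *
goto(.6282,.0076,.0255,76.8); combs()
```

```text
after-turn shift 0.0 -0.5
at [0.6284 0.0081 0.0433] yaw 76.9 SHIFT mm 0.0 -0.5 17.8 turn z 0.1 j7 1.30 t 28.9
255 [129.2 180.9] ctr [0.5279 0.3993] mean [0.5287 0.3992] yaw 134.5
260 [137.  219.5] ctr [0.4191 0.3783] mean [0.4191 0.377 ] yaw 90.3
```

Emit:
step_arm --motion "0 -0.5 6 0 0 0 0.7;0 0 5 0 0 0 0.7;0 0 2 0 0 0 0.7;0 0 1 0 0 0 0.7;0 0 1 0 0 0 0.7;0 0 0 0 0 0 0.7;0 0 0 0 0 0 0.7"

```text
clock: 29.5
eef_pos: [0.6279, 0.0069, 0.0275]
tool_rot: [0.0, 0.115, 0.993, 0.0]
wrist_force: [-0.6, 0.1, 0.3]
opening: 0.638
grasp_force: 37.0
```

Emit:
step_arm --motion "0 0 1 0 0 0 0.7;0 0 1 0 0 0 0.7;0 0 0 0 0 0 0.7;0 0 0 0 0 0 0.7"

```text
clock: 29.83
eef_pos: [0.6281, 0.007, 0.0261]
tool_rot: [0.0, 0.115, 0.993, 0.0]
wrist_force: [-1.5, -1.0, 5.0]
opening: 0.639
grasp_force: 37.5
```

Emit:
step_arm --motion "0 0 0 0 0 0 0.33;0 0 0 0 0 0 0.3;0 0 0 0 0 0 0.25;0 0 0 0 0 0 0.22;0 0 0 0 0 0 0.2;0 0 -5 0 0 0 0.2;0 0 -15 0 0 0 0.2;0 0 -25 0 0 0 0.1;0 0 -30 0 0 0 0;0 0 -30 0 0 0 0;0 0 0 0 0 7 0;0 0 0 0 0 7 0" --force 25

```text
clock: 30.83
eef_pos: [0.6298, 0.0069, 0.1348]
tool_rot: [0.003, 0.238, 0.971, 0.001]
wrist_force: [-0.9, -0.9, -0.5]
opening: 1.002
grasp_force: 0.0
```

Emit:
step_arm --motion "0 0 0 0 0 7 0;0 0 0 0 0 7 0;0 0 0 0 0 7 0;0 0 0 0 0 7 0;0 0 0 0 0 7 0;0 0 0 0 0 7 0;0 0 0 0 0 7 0;0 0 0 0 0 7 0;0 0 0 0 0 6.4 0;0 0 0 0 0 0 0;0 0 0 0 0 0 0"

```text
clock: 31.75
eef_pos: [0.6281, 0.0074, 0.1315]
tool_rot: [0.0, 0.703, 0.711, 0.001]
wrist_force: [-0.8, 0.2, 0.4]
opening: 1.001
grasp_force: 0.0
```

Run:
```python
from h import *
goto(.4191,.3737,.1,.4)
```

```text
after-turn shift 367.8 -206.4
at [0.6281 0.0074 0.1315] yaw 0.6 SHIFT mm 368.6 -205.0 31.5 turn z 0.2 j7 0.17 t 31.8
```

Emit:
step_arm --motion "16 -9 0 0 0 0 0;34 -19 0 0 0 0 0;34 -19 0 0 0 0 0;34 -19 0 0 0 0 0;34 -19 0 0 0 0 0;34 -19 0 0 0 0 0;34 -19 0 0 0 0 0;34 -19 0 0 0 0 0;34 -19 0 0 0 0 0;34 -19 0 0 0 0 0;30 -16 0 0 0 0 0;16 -9 0 0 0 0 0.2"

```text
clock: 32.75
eef_pos: [0.4171, 0.3782, 0.1311]
tool_rot: [-0.001, 0.701, 0.713, 0.001]
wrist_force: [-0.1, 0.2, -0.7]
opening: 0.89
grasp_force: 0.0
```

Emit:
step_arm --motion "0.6 0 20 0 0 0 0.2;0 0 20 0 0 0 0.2;0 0 20 0 0 0 0.2;0 0 10 0 0 0 0.2;0 0 0 0 0 0 0.2;0 0 0 0 0 0 0.2;0 0 0 0 0 0 0.2"

```text
clock: 33.33
eef_pos: [0.421, 0.3744, 0.0616]
tool_rot: [-0.0, 0.704, 0.71, 0.001]
wrist_force: [-0.1, 0.4, -0.4]
opening: 0.8
grasp_force: 0.0
```

Run:
```python
from h import *
goto(.4191,.3737,.0178,.4)
im=combs(); inbox(im); cv2.imwrite("pics/t5.png",cv2.resize(im[95:250,100:310],None,fx=3.8,fy=3.8,interpolation=cv2.INTER_CUBIC))
```

```text
after-turn shift -0.7 -1.9
at [0.421  0.3744 0.0616] yaw 0.4 SHIFT mm -0.7 -1.9 43.8 turn z 0.0 j7 -0.55 t 33.3
255 [129.2 180.9] ctr [0.5279 0.3993] mean [0.5287 0.3992] yaw 134.5
213 [138.2 219.3] ctr [0.4192 0.3743] mean [0.4197 0.3736] yaw 92.9
bay 1 n 0
bay 2 n 0
bay 3 n 257 off [1.3 0.5] mean [0.8 0.3] span [34.9 54.7] yaw -0.2
bay 4 n 256 off [3.1 2.4] mean [2.7 2.3] span [35.1 54.5] yaw 1.2
```

View pics/t5.png

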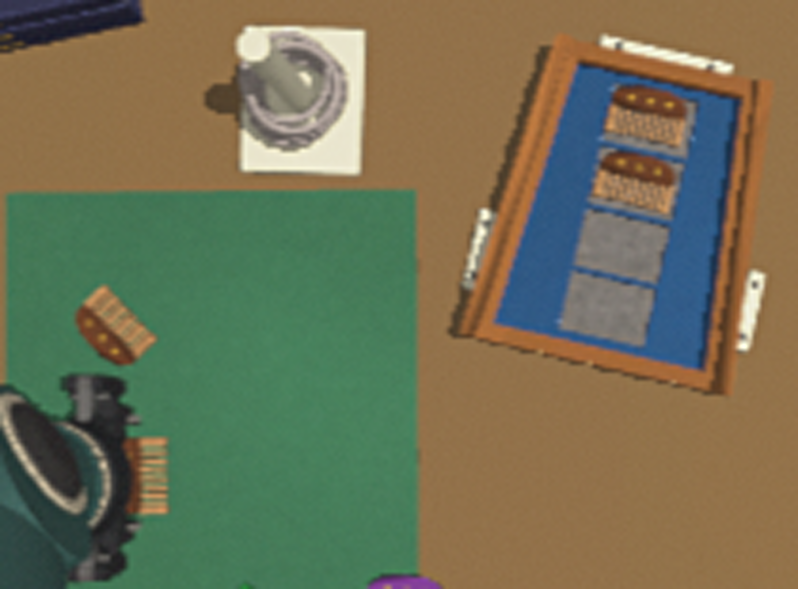

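Emit:
step_arm --motion "-0.5 -1.7 12 0 0 0 0.2;0 0 12 0 0 0 0.2;0 0 10 0 0 0 0.2;0 0 6 0 0 0 0.2;0 0 3 0 0 0 0.2;0 0 0 0 0 0 0.2;0 0 0 0 0 0 0.3;0 0 0 0 0 0 0.4;0 0 0 0 0 0 0.5;0 0 0 0 0 0 0.6;0 0 0 0 0 0 0.7;0 0 0 0 0 0 0.7" --force 25

```text
clock: 34.38
eef_pos: [0.4186, 0.3737, 0.0178]
tool_rot: [-0.0, 0.704, 0.71, 0.0]
wrist_force: [0.0, 0.5, 0.7]
opening: 0.643
grasp_force: 26.6
```

Emit:
step_arm --motion "0 0 -5 0 0 0 0.7;0 0 -15 0 0 0 0.7;0 0 -25 0 0 5.6 0.7;0 0 -25 0 0 7 0.7;0 0 -20 0 0 7 0.7;0 0 -5 0 0 7 0.7;0 0 0 0 0 7 0.7;0 0 0 0 0 7 0.7;0 0 0 0 0 7 0.7;0 0 0 0 0 7 0.7;0 0 0 0 0 7 0.7;0 0 0 0 0 7 0.7" --force 35

```text
clock: 35.38
eef_pos: [0.4183, 0.3736, 0.1129]
tool_rot: [-0.0, 0.982, 0.186, 0.0]
wrist_force: [0.1, 0.2, -0.2]
opening: 0.643
grasp_force: 37.1
```

Emit:
step_arm --motion "0 0 0 0 0 7 0.7;0 0 0 0 0 7 0.7;0 0 0 0 0 7 0.7;0 0 0 0 0 7 0.7;0 0 0 0 0 7 0.7;0 0 0 0 0 0 0.7;0 0 0 0 0 0 0.7"

```text
clock: 35.97
eef_pos: [0.4182, 0.3737, 0.1126]
tool_rot: [0.0, 0.994, -0.113, 0.0]
wrist_force: [0.3, -0.5, 0.2]
opening: 0.64
grasp_force: 37.1
```

Emit:
step_arm --motion "12 15 0 0 0 0 0.7;22 28 0 0 0 0 0.7;22 28 0 0 0 0 0.7;22 28 0 0 0 0 0.7;22 28 0 0 0 0 0.7;22 28 0 0 0 0 0.7;22 28 0 0 0 0 0.7;22 28 0 0 0 0 0.7;22 28 0 0 0 0 0.7;22 28 0 0 0 0 0.7;18 25 0 0 0 0 0.7;11.5 16.5 0 0 0 0 0.7"

```text
clock: 36.97
eef_pos: [0.5824, 0.0145, 0.1131]
tool_rot: [0.0, 0.993, -0.115, 0.001]
wrist_force: [0.6, 0.6, -0.2]
opening: 0.64
grasp_force: 37.1
```

Emit:
step_arm --motion "0 0 15 0 0 0 0.7;0 0 15 0 0 0 0.7;0 0 15 0 0 0 0.7;0 0 15 0 0 0 0.7;0 0 10 0 0 0 0.7;0 0 0 0 0 0 0.7;0 0 0 0 0 0 0.7;0 0 0 0 0 0 0.7"

```text
clock: 37.63
eef_pos: [0.5816, 0.0188, 0.0428]
tool_rot: [0.0, 0.993, -0.114, 0.0]
wrist_force: [0.3, -0.2, -0.2]
opening: 0.642
grasp_force: 37.1
```

Run:
```python
from h import *
goto(.5815,.0187,.0258,-103.2); combs()
```

```text
after-turn shift -0.1 0.1
at [0.5816 0.0188 0.0428] yaw -103.1 SHIFT mm -0.1 0.1 17.0 turn z 0.1 j7 -1.30 t 37.6
248 [134.9 196.4] ctr [0.4837 0.3834] mean [0.4845 0.383 ] yaw 134.5
```

Emit:
step_arm --motion "0 0 6 0 0 0 0.7;0 0 5 0 0 0 0.7;0 0 2 0 0 0 0.7;0 0 2 0 0 0 0.7;0 0 1 0 0 0 0.7;0 0 0.5 0 0 0 0.7;0 0 0 0 0 0 0.7;0 0 0 0 0 0 0.7"

```text
clock: 38.35
eef_pos: [0.5814, 0.0185, 0.0261]
tool_rot: [0.0, 0.993, -0.115, 0.0]
wrist_force: [-0.5, 0.4, -0.2]
opening: 0.64
grasp_force: 37.1
```

Emit:
step_arm --motion "0 0 0 0 0 0 0.33;0 0 0 0 0 0 0.3;0 0 0 0 0 0 0.25;0 0 0 0 0 0 0.22;0 0 0 0 0 0 0.2;0 0 -5 0 0 0 0.2;0 0 -15 0 0 0 0.2;0 0 -25 0 0 0 0.1;0 0 -30 0 0 0 0;0 0 -30 0 0 0 0;0 0 0 0 0 -4 0;0 0 0 0 0 -4 0" --force 25

```text
clock: 39.35
eef_pos: [0.5828, 0.0185, 0.1344]
tool_rot: [-0.001, 0.999, -0.044, 0.002]
wrist_force: [-1.0, -0.5, 0.1]
opening: 1.003
grasp_force: 0.0
```

Emit:
step_arm --motion "0 0 0 0 0 -7 0;0 0 0 0 0 -7 0;0 0 0 0 0 -7 0;0 0 0 0 0 -7 0;0 0 0 0 0 -7 0;0 0 0 0 0 -7 0;0 0 0 0 0 -7 0;0 0 0 0 0 -7 0;0 0 0 0 0 -7 0;0 0 0 0 0 -7 0;0 0 0 0 0 -7 0;0 0 0 0 0 -7 0"

```text
clock: 40.35
eef_pos: [0.5816, 0.018, 0.1324]
tool_rot: [0.001, 0.771, 0.637, 0.0]
wrist_force: [1.4, 1.1, -0.3]
opening: 0.996
grasp_force: 0.0
```

Emit:
step_arm --motion "0 0 0 0 0 -7 0;0 0 0 0 0 -7 0;0 0 0 0 0 -7 0;0 0 0 0 0 -7 0;0 0 0 0 0 -7 0;0 0 0 0 0 -7 0;0 0 0 0 0 -7 0;0 0 0 0 0 -6.7 0;0 0 0 0 0 0 0;0 0 0 0 0 0 0"

```text
clock: 41.18
eef_pos: [0.5815, 0.0179, 0.132]
tool_rot: [0.001, 0.388, 0.921, 0.0]
wrist_force: [0.3, 0.3, 0.1]
opening: 0.997
grasp_force: 0.0
```

Run:
```python
from h import *
im=combs(); inbox(im)
goto(.4869,.3803,.1,44.5)
```

```text
248 [134.9 196.4] ctr [0.4837 0.3834] mean [0.4845 0.383 ] yaw 134.5
bay 1 n 0
bay 2 n 0
bay 3 n 0
bay 4 n 8
after-turn shift 324.7 186.4
at [0.5815 0.018  0.1318] yaw 44.3 SHIFT mm 325.4 185.3 31.8 turn z -0.2 j7 0.77 t 41.2
```

Emit:
step_arm --motion "15 9 0 0 0 -0.2 0;30 17 0 0 0 0 0;30 17 0 0 0 0 0;30 17 0 0 0 0 0;30 17 0 0 0 0 0;30 17 0 0 0 0 0;30 17 0 0 0 0 0;30 17 0 0 0 0 0;30 17 0 0 0 0 0;30 17 0 0 0 0 0;25 15 0 0 0 0 0;15 9 0 0 0 0 0.2"

```text
clock: 42.23
eef_pos: [0.4829, 0.3847, 0.1313]
tool_rot: [-0.0, 0.384, 0.923, 0.001]
wrist_force: [0.0, 1.3, -0.4]
opening: 0.881
grasp_force: 0.0
```

Emit:
step_arm --motion "0 0 20 0 0 0 0.2;0 0 20 0 0 0 0.2;0 0 20 0 0 0 0.2;0 0 10 0 0 0 0.2;0 0 0 0 0 0 0.2;0 0 0 0 0 0 0.2;0 0 0 0 0 0 0.2"

```text
clock: 42.82
eef_pos: [0.4856, 0.3808, 0.0622]
tool_rot: [0.001, 0.385, 0.923, 0.001]
wrist_force: [-0.6, -0.3, 0.5]
opening: 0.801
grasp_force: 0.0
```

Run:
```python
from h import *
goto(.4869,.3803,.0178,44.5)
inbox(combs())
```

```text
after-turn shift -1.2 0.5
at [0.4856 0.3808 0.0622] yaw 44.7 SHIFT mm -1.3 0.5 44.4 turn z 0.2 j7 0.13 t 42.8
130 [137.1 194.5] ctr [0.4899 0.3773] mean [0.4899 0.3766] yaw 132.4
bay 1 n 0
bay 2 n 259 off [-1.9  1.2] mean [-2.6  1.2] span [35.8 54.4] yaw 0.4
bay 3 n 258 off [1.3 0.6] mean [0.8 0.4] span [34.9 54.8] yaw -0.5
bay 4 n 257 off [3.1 2.4] mean [2.6 2.2] span [35.1 54.5] yaw 0.9
```

Emit:
step_arm --motion "-1 0.5 12 0 0 0 0.2;0 0 12 0 0 0 0.2;0 0 10 0 0 0 0.2;0 0 6 0 0 0 0.2;0 0 4 0 0 0 0.2;0 0 0 0 0 0 0.2;0 0 0 0 0 0 0.3;0 0 0 0 0 0 0.4;0 0 0 0 0 0 0.5;0 0 0 0 0 0 0.6;0 0 0 0 0 0 0.7;0 0 0 0 0 0 0.7" --force 25

```text
clock: 43.87
eef_pos: [0.486, 0.3801, 0.0172]
tool_rot: [0.0, 0.385, 0.923, 0.0]
wrist_force: [-0.4, -0.4, 0.2]
opening: 0.642
grasp_force: 26.7
```

Emit:
step_arm --motion "0 0 -5 0 0 0 0.7;0 0 -15 0 0 0 0.7;0 0 -25 0 0 0.7 0.7;0 0 -25 0 0 7 0.7;0 0 -20 0 0 7 0.7;0 0 -5 0 0 7 0.7;0 0 0 0 0 7 0.7;0 0 0 0 0 7 0.7;0 0 0 0 0 7 0.7;0 0 0 0 0 7 0.7;0 0 0 0 0 7 0.7;0 0 0 0 0 7 0.7" --force 35

```text
clock: 44.87
eef_pos: [0.4859, 0.3804, 0.1135]
tool_rot: [-0.0, 0.816, 0.578, 0.001]
wrist_force: [-0.3, -0.7, -0.5]
opening: 0.639
grasp_force: 37.3
```

Emit:
step_arm --motion "0 0 0 0 0 7 0.7;0 0 0 0 0 7 0.7;0 0 0 0 0 7 0.7;0 0 0 0 0 7 0.7;0 0 0 0 0 7 0.7;0 0 0 0 0 7 0.7;0 0 0 0 0 7 0.7;0 0 0 0 0 7 0.7;0 0 0 0 0 7 0.7;0 0 0 0 0 7 0.7;0 0 0 0 0 7 0.7;0 0 0 0 0 7 0.7"

```text
clock: 45.87
eef_pos: [0.4857, 0.3807, 0.1133]
tool_rot: [-0.001, 0.993, -0.116, -0.0]
wrist_force: [-0.9, -0.3, 0.0]
opening: 0.635
grasp_force: 37.3
```

Emit:
step_arm --motion "0 0 0 0 0 0 0.7;6 16 0 0 0 0 0.7;12 32 0 0 0 0 0.7;12 32 0 0 0 0 0.7;12 32 0 0 0 0 0.7;12 32 0 0 0 0 0.7;12 32 0 0 0 0 0.7;12 32 0 0 0 0 0.7;12 32 0 0 0 0 0.7;12 32 0 0 0 0 0.7;12 32 0 0 0 0 0.7;14 26 0 0 0 0 0.7"

```text
clock: 46.87
eef_pos: [0.5362, 0.0275, 0.1129]
tool_rot: [-0.001, 0.994, -0.112, 0.0]
wrist_force: [-0.7, 0.2, -1.1]
opening: 0.638
grasp_force: 37.3
```

Emit:
step_arm --motion "0 0 15 0 0 0 0.7;0 0 15 0 0 0 0.7;0 0 15 0 0 0 0.7;0 0 15 0 0 0 0.7;0 0 10 0 0 0 0.7;0 0 0 0 0 0 0.7;0 0 0 0 0 0 0.7;0 0 0 0 0 0 0.7"

```text
clock: 47.53
eef_pos: [0.5371, 0.0297, 0.0429]
tool_rot: [-0.0, 0.994, -0.113, 0.001]
wrist_force: [0.3, 0.2, -0.8]
opening: 0.637
grasp_force: 37.3
```

Run:
```python
from h import *
goto(.5355,.0296,.0252,-103.2); s=sense(); print(s["opening"])
```

```text
after-turn shift -1.5 0.5
at [0.5371 0.0297 0.0429] yaw -102.9 SHIFT mm -1.5 0.5 17.7 turn z 0.3 j7 -1.32 t 47.5
0.6374199819132734
```

Emit:
step_arm --motion "-1.5 0.5 6 0 0 0 0.7;0 0 5 0 0 0 0.7;0 0 2 0 0 0 0.7;0 0 2 0 0 0 0.7;0 0 1 0 0 0 0.7;0 0 1 0 0 0 0.7;0 0 0.4 0 0 0 0.7;0 0 0 0 0 0 0.7;0 0 0 0 0 0 0.7"

```text
clock: 48.28
eef_pos: [0.5349, 0.0295, 0.0253]
tool_rot: [-0.0, 0.994, -0.113, -0.0]
wrist_force: [-1.9, 0.1, 8.4]
opening: 0.639
grasp_force: 39.2
```

Emit:
step_arm --motion "0 0 0 0 0 0 0.33;0 0 0 0 0 0 0.3;0 0 0 0 0 0 0.25;0 0 0 0 0 0 0.22;0 0 0 0 0 0 0.2;0 0 -5 0 0 0 0.2;0 0 -15 0 0 0 0.2;0 0 -25 0 0 0 0.1;0 0 -30 0 0 0 0;0 0 -30 0 0 0 0;0 0 0 0 0 -7 0;0 0 0 0 0 -7 0"

```text
clock: 49.28
eef_pos: [0.5361, 0.0298, 0.1317]
tool_rot: [-0.0, 1.0, 0.012, 0.002]
wrist_force: [-0.2, 0.4, 0.2]
opening: 1.0
grasp_force: 0.0
```

Emit:
step_arm --motion "0 0 0 0 0 -7 0;0 0 0 0 0 -7 0;0 0 0 0 0 -7 0;0 0 0 0 0 -7 0;0 0 0 0 0 -7 0;0 0 0 0 0 -7 0;0 0 0 0 0 -7 0;0 0 0 0 0 -7 0;0 0 0 0 0 -7 0;0 0 0 0 0 -7 0;0 0 0 0 0 -6 0;0 0 0 0 0 0 0"

```text
clock: 50.28
eef_pos: [0.5349, 0.0293, 0.13]
tool_rot: [0.0, 0.782, 0.623, 0.0]
wrist_force: [0.1, 0.8, -0.2]
opening: 1.0
grasp_force: 0.0
```

Run:
```python
from h import *
goto(.499,-.255,.1,-13.2)
```

```text
after-turn shift -285.0 29.9
at [0.5349 0.0293 0.13  ] yaw -12.9 SHIFT mm -285.1 28.3 30.0 turn z 0.3 j7 -0.11 t 50.3
```

Emit:
step_arm --motion "-15 2 0 0 0 0.3 0;-30 3 0 0 0 0 0;-30 3 0 0 0 0 0;-30 3 0 0 0 0 0;-25 2 0 0 0 0 0;-10 1 0 0 0 0 0;0 0 0 0 0 0 0;0 0 0 0 0 0 0"

```text
clock: 50.95
eef_pos: [0.5164, -0.11, 0.1296]
tool_rot: [-0.0, 0.785, 0.62, 0.0]
wrist_force: [0.3, -0.5, -1.0]
opening: 1.002
grasp_force: 0.0
```

Run:
```python
from h import *
im=grab_frame("top"); inbox(im)
for l in("lid","lid_grip"):print([(round(d["score"],2),np.round(d["point"],4)) for d in tip_of("top",l)][:1])
cv2.imwrite("pics/t6.png",cv2.resize(im[95:250,210:410],None,fx=3.8,fy=3.8,interpolation=cv2.INTER_CUBIC))
grab_frame("scene")
for l in("lid","lid_grip"):print([(round(d["score"],2),np.round(d["point"],4)) for d in tip_of("scene",l)][:1])
goto(.499,-.255,.1,-13.2)
```

```text
bay 1 n 250 off [0.7 1.2] mean [-0.   1.1] span [34.9 53.4] yaw 2.0
bay 2 n 259 off [-1.9  1.2] mean [-2.6  1. ] span [35.8 54.4] yaw -0.6
bay 3 n 258 off [1.3 0.6] mean [0.8 0.4] span [34.9 54.8] yaw -0.5
bay 4 n 258 off [3.3 2.5] mean [2.8 2.3] span [35.4 54.8] yaw 0.2
[(0.78, array([ 0.4995, -0.2577,  0.0013]))]
[(0.96, array([ 0.4983, -0.2555,  0.0259]))]
[(0.67, array([ 0.4974, -0.252 ,  0.0005]))]
[(0.94, array([ 0.4958, -0.2554,  0.0286]))]
after-turn shift -146.6 16.2
at [ 0.5167 -0.1086  0.1295] yaw -13.2 SHIFT mm -146.6 16.1 29.5 turn z 0.0 j7 0.15 t 51.2
```

View pics/t6.png

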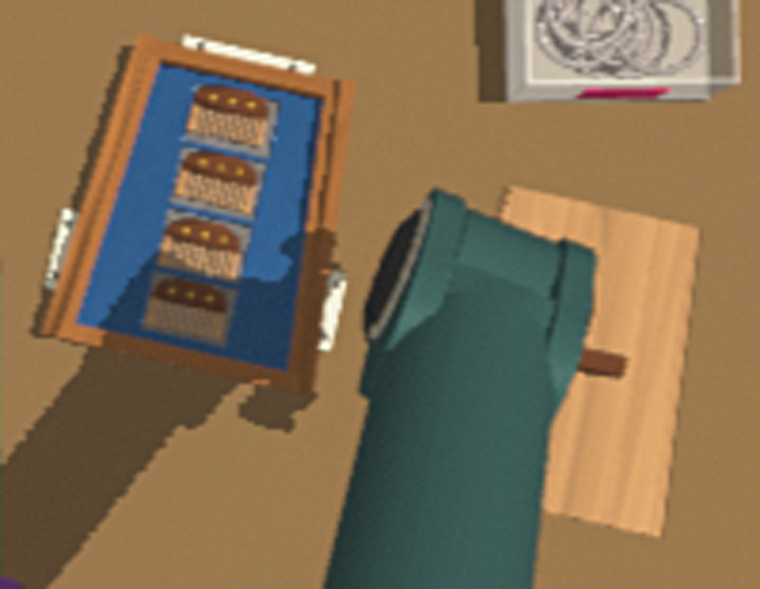

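Run:
```python
from h import *
f=lambda x,y,z: ray("top",(210+x/3.8-.4,95+y/3.8-.4),z)[:2]
c=[f(508,187,.01),f(698,230,.01),f(660,535,.01)]; e=f(626,366,.028); print(np.round(c,4),e)
nm=(c[0]+c[1])/2; yd=(c[0]-c[1])/np.linalg.norm(c[0]-c[1]); xd=np.array([yd[1],-yd[0]]); print("yaw",np.degrees(np.arctan2(xd[1],xd[0])),"width",np.linalg.norm(c[0]-c[1]))
print("origin from narrow",nm-.115*xd,"from bar end",e+.035*yd, "right side yaw",np.degrees(np.arctan2(*(c[1]-c[2])[::-1])))
```

```text
[[ 0.6282 -0.2082]
 [ 0.5948 -0.3482]
 [ 0.3696 -0.3157]] [ 0.49394    -0.28821172]
yaw -13.415317533420275 width 0.14393502003851405
origin from narrow [ 0.49961696 -0.2514994 ] from bar end [ 0.50206028 -0.25416673] right side yaw -8.205502738944192
```

Emit:
step_arm --motion "-20 2 0 0 0 0 0;-30 3 0 0 0 0 0;-30 3.5 0 0 0 0 0;-30 3.5 0 0 0 0 0;-25 3 0 0 0 0 0;-11.6 1.2 0 0 0 0 0;0 0 15 0 0 0 0;0 0 20 0 0 0 0;0 0 20 0 0 0 0;0 0 10 0 0 0 0;0 0 0 0 0 0 0;0 0 0 0 0 0 0" --force 40

```text
clock: 52.25
eef_pos: [0.4987, -0.2556, 0.0644]
tool_rot: [-0.0, 0.784, 0.621, -0.0]
wrist_force: [0.3, 0.3, -0.0]
opening: 0.998
grasp_force: 0.0
```

Run:
```python
from h import *
goto(.4991,-.255,.0337,-13.2)
```

```text
after-turn shift 0.7 0.3
at [ 0.4987 -0.2556  0.0644] yaw -13.2 SHIFT mm 0.7 0.3 30.7 turn z -0.0 j7 0.49 t 52.2
```

Emit:
step_arm --motion "0.6 0.3 12 0 0 0 0;0 0 10 0 0 0 0.2;0 0 8 0 0 0 0.4;0 0 0 0 0 0 0.6;0 0 0 0 0 0 0.75;0 0 0 0 0 0 0.8;0 0 0 0 0 0 0.85;0 0 0 0 0 0 1;0 0 0 0 0 0 1;0 0 0 0 0 0 1;0 0 0 0 0 0 1;0 0 0 0 0 0 1"

```text
clock: 53.25
eef_pos: [0.4993, -0.2561, 0.035]
tool_rot: [0.0, 0.784, 0.621, 0.0]
wrist_force: [0.5, 0.4, 4.9]
opening: 0.173
grasp_force: 41.3
```

Emit:
step_arm --motion "0 0 -2 0 0 0 1;0 0 -5 0 0 0 1;0 0 -10 0 0 0 1;0 0 -15 0 0 0 1;0 0 -15 0 0 0 1;0 0 -15 0 0 0 1;0 0 -15 0 0 0 1;0 0 -12 0 0 0 1;0 0 -8 0 0 0 1;0 0 0 0 0 0 1;0 0 0 0 0 0 1;0 0 0 0 0 0 1" --force 80

```text
clock: 54.25
eef_pos: [0.4984, -0.2554, 0.1309]
tool_rot: [-0.001, 0.784, 0.621, -0.0]
wrist_force: [1.3, 0.2, -3.4]
opening: 0.163
grasp_force: 79.1
```

Run:
```python
from h import *
goto(.500,.0368,.0645,-13.2)
```

```text
after-turn shift 284.8 -65.2
at [ 0.4984 -0.2554  0.1309] yaw -13.3 SHIFT mm 284.8 -65.6 66.4 turn z -0.1 j7 0.44 t 54.2
```

Emit:
step_arm --motion "15 -4 0 0 0 0 1;25 -6 0 0 0 0 1;35 -8 0 0 0 0 1;35 -8 0 0 0 0 1;35 -8 0 0 0 0 1;35 -8 0 0 0 0 1;35 -8 0 0 0 0 1;30 -7 0 0 0 0 1;20 -4.5 0 0 0 0 1;12 -3 0 0 0 0 1;7.8 -1 0 0 0 0 1;0 0 0 0 0 0 1"

```text
clock: 55.25
eef_pos: [0.5004, 0.0381, 0.1309]
tool_rot: [-0.0, 0.783, 0.622, -0.0]
wrist_force: [0.4, 0.2, -2.9]
opening: 0.162
grasp_force: 79.0
```

Emit:
step_arm --motion "0 0 12 0 0 0 1;0 0 12 0 0 0 1;0 0 10 0 0 0 1;0 0 6 0 0 0 1;0 0 0 0 0 0 1;0 0 0 0 0 0 1;0 0 0 0 0 0 1;0 0 0 0 0 0 1"

```text
clock: 55.92
eef_pos: [0.5011, 0.0363, 0.0921]
tool_rot: [0.0, 0.784, 0.62, 0.0]
wrist_force: [-0.3, 0.7, -2.8]
opening: 0.162
grasp_force: 78.9
```

Run:
```python
from h import *
goto(.500,.0368,.065,-13.2)
im=grab_frame("top"); cv2.imwrite("pics/t7.png",cv2.resize(im[95:230,205:325],None,fx=4.4,fy=4.4,interpolation=cv2.INTER_CUBIC))
```

```text
after-turn shift 0.2 -1.2
at [0.5011 0.0363 0.0921] yaw -13.3 SHIFT mm 0.2 -1.2 27.1 turn z -0.1 j7 -0.11 t 55.9
```

View pics/t7.png

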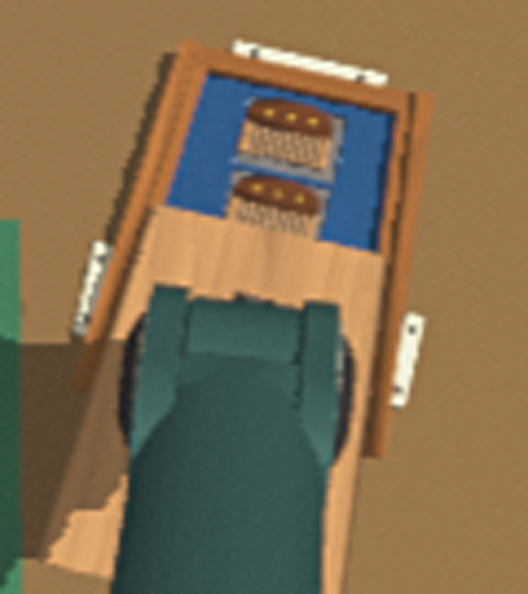

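Emit:
step_arm --motion "0 -1 6 0 0 0 1;0 0 5 0 0 0 1;0 0 3 0 0 0 1;0 0 2 0 0 0 1;0 0 0 0 0 0 1;0 0 0 0 0 0 1"

```text
clock: 56.47
eef_pos: [0.4996, 0.0366, 0.0754]
tool_rot: [-0.0, 0.784, 0.621, -0.0]
wrist_force: [0.1, -0.0, -2.0]
opening: 0.156
grasp_force: 79.0
```

Emit:
step_arm --motion "0 0 2 0 0 0 1;0 0 2 0 0 0 1;0 0 2 0 0 0 1;0 0 2 0 0 0 1;0 0 0 0 0 0 1;0 0 0 0 0 0 1"

```text
clock: 56.97
eef_pos: [0.4996, 0.0366, 0.0675]
tool_rot: [-0.0, 0.784, 0.621, -0.0]
wrist_force: [0.5, -0.5, -2.9]
opening: 0.158
grasp_force: 79.0
```

Emit:
step_arm --motion "0 0 1 0 0 0 1;0 0 1 0 0 0 1;0 0 0 0 0 0 1;0 0 0 0 0 0 1"

```text
clock: 57.3
eef_pos: [0.4997, 0.0366, 0.0655]
tool_rot: [-0.0, 0.784, 0.621, -0.0]
wrist_force: [0.2, 0.9, -2.6]
opening: 0.159
grasp_force: 79.0
```

Emit:
step_arm --motion "0 0 1 0 0 0 1;0 0 0 0 0 0 1;0 0 0 0 0 0 1"

```text
clock: 57.55
eef_pos: [0.4998, 0.0366, 0.0652]
tool_rot: [-0.0, 0.784, 0.621, 0.0]
wrist_force: [-2.6, -0.6, 5.3]
opening: 0.165
grasp_force: 80.1
```

Emit:
step_arm --motion "0 4 0 0 0 0 1;0 6 0 0 0 0 1;0 8 0 0 0 0 1;0 8 0 0 0 0 1;0 8 0 0 0 0 1;0 0 0 0 0 0 1;0 0 0 0 0 0 1"

```text
clock: 58.13
eef_pos: [0.5343, 0.0287, 0.0652]
tool_rot: [0.001, 0.784, 0.62, 0.001]
wrist_force: [1.6, -0.1, 4.2]
opening: 0.159
grasp_force: 79.8
```

Emit:
step_arm --motion "0 6 0 0 0 0 1;0 6 0 0 0 0 1;0 6 0 0 0 0 1;0 4 0 0 0 0 1;0 0 0 0 0 0 1;0 0 0 0 0 0 1"

```text
clock: 58.63
eef_pos: [0.5544, 0.0241, 0.0652]
tool_rot: [0.0, 0.784, 0.621, 0.0]
wrist_force: [0.1, 0.0, 5.1]
opening: 0.164
grasp_force: 80.1
```

Emit:
step_arm --motion "0 0 -0.5 0 0 0 0.8;0 0 0 0 0 0 0.6;0 0 0 0 0 0 0.5;0 0 -10 0 0 0 0.5;0 0 -20 0 0 0 0.5;0 0 -20 0 0 0 0.5;2.5 -15 0 0 0 0 0.7;0 -20 0 0 0 0 0.9;0 -5 0 0 0 0 1;0 0 0 0 0 0 1;0 0 0 0 0 0 1;0 0 0 0 0 0 1" --force 60

```text
clock: 59.63
eef_pos: [0.5169, 0.0352, 0.1154]
tool_rot: [0.0, 0.784, 0.62, 0.0]
wrist_force: [-0.4, -0.7, -0.2]
opening: 0.004
grasp_force: 0.0
```

Emit:
step_arm --motion "0 0 15 0 0 0 1;0 0 15 0 0 0 1;0 0 12 0 0 0 1;0 0 8 0 0 0 1;0 0 2 0 0 0 1;0 0 0 0 0 0 1;0 0 0 0 0 0 1;0 0 0 0 0 0 1"

```text
clock: 60.3
eef_pos: [0.5164, 0.0353, 0.0636]
tool_rot: [0.0, 0.784, 0.621, 0.0]
wrist_force: [0.0, 0.6, -0.2]
opening: 0.002
grasp_force: 0.0
```

Run:
```python
from h import *
goto(.5338,.0319,.062,-13.2)
im=grab_frame("scene"); cv2.imwrite("pics/s7.png",cv2.resize(im[130:300,140:340],None,fx=3.4,fy=3.4,interpolation=cv2.INTER_CUBIC))
for l in("lid","lid_grip"):print([(round(d["score"],2),np.round(d["point"],4)) for d in tip_of("scene",l)][:1])
```

```text
after-turn shift 0.6 17.7
at [0.5164 0.0353 0.0636] yaw -13.3 SHIFT mm 0.7 17.7 1.6 turn z -0.1 j7 -0.08 t 60.3
[(0.61, array([0.5534, 0.0254, 0.0296]))]
[(0.58, array([0.5521, 0.0237, 0.0564]))]
```

View pics/s7.png

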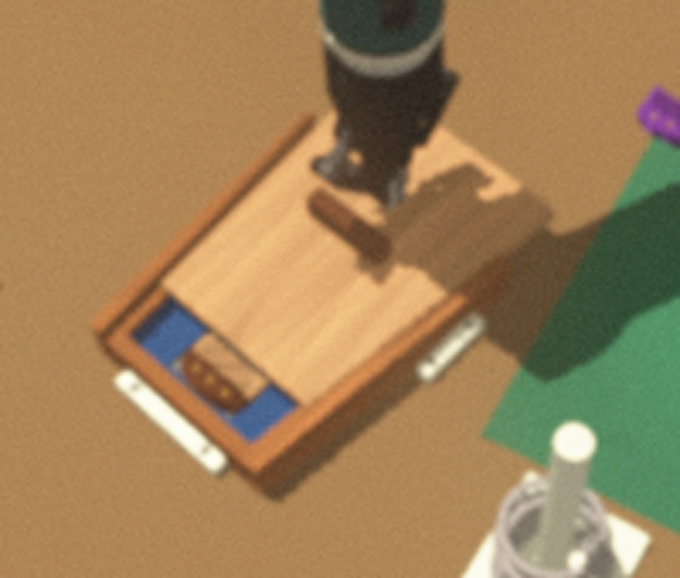

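Emit:
step_arm --motion "0.7 4 0 0 0 0 1;0 4 0 0 0 0 1;0 4 0 0 0 0 1;0 5 0 0 0 0 1;0 5 0 0 0 0 1;0 5 0 0 0 0 1;0 5 0 0 0 0 1;0 5 0 0 0 0 1;0 5 0 0 0 0 1;0 5 0 0 0 0 1;0 5 0 0 0 0 1;0 0 0 0 0 0 1"

```text
clock: 61.45
eef_pos: [0.5681, 0.0237, 0.0632]
tool_rot: [0.001, 0.784, 0.62, 0.001]
wrist_force: [1.1, 0.4, -0.3]
opening: -0.002
grasp_force: 0.0
```

Emit:
step_arm --motion "0 3 0 0 0 0 1;0 3 0 0 0 0 1;0 3 0 0 0 0 1;0 0 0 0 0 0 1;0 0 0 0 0 0 1"

```text
clock: 61.87
eef_pos: [0.5758, 0.0219, 0.0631]
tool_rot: [0.0, 0.784, 0.621, 0.0]
wrist_force: [0.2, -0.3, -0.2]
opening: 0.004
grasp_force: 0.0
```

Run:
```python
from h import *
goto(.588,.018,.0636,-13.2)
for n in("scene","top"):
  grab_frame(n)
  for l in("lid","lid_grip"):print([(round(d["score"],2),np.round(d["point"],4)) for d in tip_of(n,l)][:1])
```

```text
after-turn shift -1.0 12.8
at [0.5758 0.0219 0.0631] yaw -13.3 SHIFT mm -1.0 12.8 -0.5 turn z -0.1 j7 -0.06 t 61.9
[(0.95, array([0.5981, 0.0164, 0.0288]))]
[(0.67, array([0.5933, 0.0143, 0.056 ]))]
[]
[]
```

Emit:
step_arm --motion "0 2 0 0 0 0 1;0 2 0 0 0 0 1;0 2 0 0 0 0 1;0 2 0 0 0 0 1;0 0 0 0 0 0 1;0 0 0 0 0 0 1"

```text
clock: 62.67
eef_pos: [0.5834, 0.02, 0.063]
tool_rot: [0.0, 0.784, 0.62, 0.0]
wrist_force: [-1.0, -0.6, 0.9]
opening: -0.003
grasp_force: 0.2
```

Emit:
step_arm --motion "0 1 0 0 0 0 1;0 1 0 0 0 0 1;0 0 0 0 0 0 1;0 0 0 0 0 0 1"

```text
clock: 63.0
eef_pos: [0.5851, 0.0196, 0.063]
tool_rot: [0.0, 0.784, 0.621, -0.0]
wrist_force: [-2.5, -1.1, -0.9]
opening: -0.002
grasp_force: 0.7
```

Emit:
step_arm --motion "0 1 0 0 0 0 1;0 1 0 0 0 0 1;0 0 0 0 0 0 1;0 0 0 0 0 0 1"

```text
clock: 63.33
eef_pos: [0.5872, 0.0193, 0.0631]
tool_rot: [0.0, 0.784, 0.621, 0.0]
wrist_force: [-1.6, -1.0, -0.1]
opening: -0.002
grasp_force: 0.7
```

Emit:
step_arm --motion "0 1 0 0 0 0 1;0 0 0 0 0 0 1;0 0 0 0 0 0 1"

```text
clock: 63.58
eef_pos: [0.5876, 0.0192, 0.063]
tool_rot: [-0.0, 0.784, 0.621, -0.0]
wrist_force: [-4.0, 0.4, 1.3]
opening: -0.002
grasp_force: 1.9
```

Emit:
step_arm --motion "0 1 0 0 0 0 1;0 0 0 0 0 0 1;0 0 0 0 0 0 1"

```text
clock: 63.83
eef_pos: [0.5877, 0.0192, 0.063]
tool_rot: [-0.001, 0.784, 0.621, -0.001]
wrist_force: [-7.8, 0.2, 4.7]
opening: -0.002
grasp_force: 3.3
```

Emit:
step_arm --motion "0 1 0 0 0 0 1;0 0 0 0 0 0 1;0 0 0 0 0 0 1"

```text
clock: 64.08
eef_pos: [0.5878, 0.0192, 0.0629]
tool_rot: [-0.002, 0.784, 0.621, -0.002]
wrist_force: [-9.4, 0.2, 6.1]
opening: 0.002
grasp_force: 4.6
```

Run:
```python
from h import *
for n in("scene","top"):
  im=grab_frame(n)
  for l in("lid","lid_grip"):print([(round(d["score"],2),np.round(d["point"],4)) for d in tip_of(n,l)][:1])
```

```text
[(0.72, array([0.6071, 0.0122, 0.0278]))]
[(0.64, array([0.6049, 0.0102, 0.0282]))]
[]
[]
```

Emit:
step_arm --motion "0 1 0 0 0 0 1;0 1 0 0 0 0 1;0 0 0 0 0 0 1;0 0 0 0 0 0 1"

```text
clock: 64.72
eef_pos: [0.5879, 0.0192, 0.0628]
tool_rot: [-0.004, 0.784, 0.621, -0.003]
wrist_force: [-13.6, 1.2, 11.3]
opening: -0.002
grasp_force: 7.2
```

Emit:
step_arm --motion "0 1 0 0 0 0 1;0 0 0 0 0 0 1;0 0 0 0 0 0 1;0 0 0 0 0 0 1"

```text
clock: 65.05
eef_pos: [0.588, 0.0191, 0.0628]
tool_rot: [-0.004, 0.784, 0.621, -0.003]
wrist_force: [-16.7, 1.9, 14.1]
opening: 0.001
grasp_force: 8.5
```

Emit:
step_arm --motion "0 -5 0 0 0 0 1;0 -10 0 0 0 0 1;0 -10 0 0 0 0 1;0 -5 -20 0 0 0 1;0 0 -30 0 0 0 1;0 0 -30 0 0 0 1;-30 0 -30 0 0 0 1;-40 0 0 0 0 0 1;-40 0 0 0 0 0 1;-40 0 0 0 0 0 1;-40 0 0 0 0 0 1;-40 0 0 0 0 0 1"

```text
clock: 66.05
eef_pos: [0.5106, -0.1998, 0.173]
tool_rot: [0.001, 0.784, 0.621, 0.001]
wrist_force: [0.2, 0.4, -0.4]
opening: 0.0
grasp_force: 0.0
```

Run:
```python
from h import *
for n in("scene","top"):
  im=grab_frame(n)
  for l in("lid","lid_grip","box","narrow_end","wide_end"):print(l,[(round(d["score"],2),np.round(d["point"],4)) for d in tip_of(n,l)][:1])
a=cv2.resize(im[95:210,210:310],None,fx=5,fy=5,interpolation=cv2.INTER_CUBIC); cv2.imwrite("pics/t8.png",a)
```

```text
lid [(0.56, array([0.6069, 0.0107, 0.028 ]))]
lid_grip [(0.85, array([0.6042, 0.0123, 0.0564]))]
box []
narrow_end [(0.77, array([ 0.7165, -0.0165,  0.0278]))]
wide_end []
lid [(0.69, array([ 0.6992,  0.2543, -0.0023]))]
lid_grip [(0.78, array([0.6075, 0.0125, 0.0553]))]
box []
narrow_end [(0.85, array([ 0.7213, -0.0153,  0.033 ]))]
wide_end []
```

View pics/t8.png

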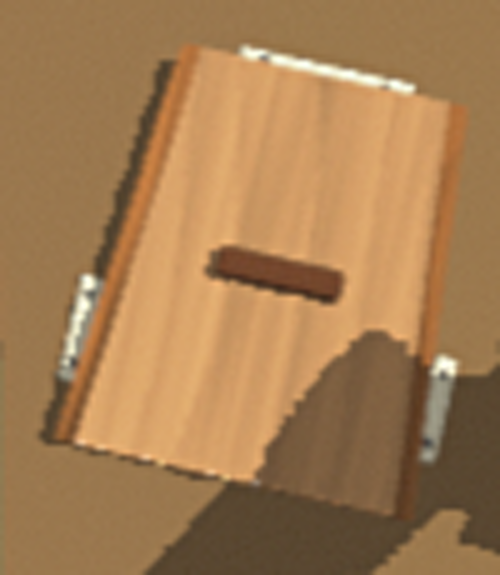

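```bash
python3 -c "
from bench import *
print(finish_job())"
```

```text
the job is handed in; nothing more can be done
None
```

I packed all four combs in the pockets with their teeth towards the wide end, and wedged the lid home with its ends level with the box. I handed the job in at about 66 s and no verdict was shown. The comb in pocket 4 sits about 3 mm off centre, within the limits.

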